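# Set the test module's switch code with the setting stick

## Robot

A 6-joint arm with a two-finger parallel gripper is mounted at the origin on the work surface. World frame = base frame: x ahead of the robot, y to its left, z up, the work surface at z = 0. Lengths are in mm, angles in rad, forces in N, time in s.
With the tool pointing down it reaches from about 325 to 1000 mm from the base axis. Payload 5.1 kg.
Tool frame: the origin (TCP) lies midway between the tips of the shut fingers; the grasp point (between the pads) lies 19 mm behind it; x points along the fingers, y is the direction in which the jaws open and shut, and the axes are right-handed (so a half turn about x gives the same grasp; the last joint's range is limited). The gripper opens to 85 mm and grips with 20 to 120 N. Pads are 22 mm wide; open, the fingers measure 114 mm over their backs; the gripper's body (76 mm by 85 mm) begins 54 mm behind the grasp point. The pads swing forward as they close: fully open they stand 13 mm farther back than shut.
Start: joints at [-1.209, 0.124, 1.65, -0, 1.367, -0.083], TCP at [279.648, -586.755, 205.222] pointing down, gripper open.
Joint ranges: [-2.61, 2.61], [-1.02, 2.33], [0.03, 2.71], [-1.35, 4.49], [0.32, 2.68], [-2.91, 2.91]. Speed limits (rad/s): [2.57, 2.57, 3.14, 3.14, 3.14, 3.14].

## Interface

Orientations are given as a unit quaternion [x, y, z, w].
In Python, from station import sense, read_camera, camera_params, job_done gives the robot as it stands. The module is installed in compiled form; this text tells all that it offers.
- The arm moves only by the shell command python3 -m inch 'ROWS' [FORCE]. ROWS is text: rows parted by semicolons, each of 7 numbers parted by spaces: the shift along the tool's x, y, z in cm, then the turn, a rotation vector about the tool's x, y, z in rad, then the closure, from -1 (fully open) to 1 (shut). In form: x y z ax ay az fingers; .... A call has 1 to 20 rows; each row shifts and turns the pose as measured when the row begins, along the tool's axes as they then stand; what a row does not reach is not made up. A row lasts 1/10 s, in which the tool goes at most 50 mm and 8.59 degrees, less where a joint would pass 70% of its speed; a pose out of reach is approached as far as the arm can. A call with a gripper value outside its range is refused whole. The fingers move at their own pace and stop on an object; FORCE is the grip in N (left out, the last holds). Time passes only in rows, so rows that do not move let the fingers close. It gives the time, the measured TCP pose, the force and the opening at its end, in the units of the state.
- sense(): the state, without advancing time (a new reading comes with each control period).
- read_camera(name): name is "scene" or "top" or "wrist"; returns the picture (480x640x3 uint8, blue, green, red); there is no depth.
- camera_params(name): a dict with "K" (3x3 intrinsics, pixels), "k1" (the pictures are not rectified: a ray, as slopes to the right and down, at radius r is drawn at 1 + k1 r^2 times it, then the intrinsics apply), "pose" (4x4, takes a point from camera to world coordinates); the wrist camera has in their place "T_tool_cam" (4x4, takes a point from camera to tool coordinates, whose origin is the TCP and whose axes are the tool frame's). Camera axes: x right, y down, z forward; pixel columns grow to the right and rows downward; lengths in mm; the calibration is good to about 2 mm. A picture is of the moment at which its call begins: read the wrist's pose just before it. camera_params takes no time and is no camera call.
- job_done(): hands the job in, once; it reports no verdict.
The state is a dict: "clock": time; "joints": joint angles; "joint_vel": joint speeds; "joint_efforts": joint torques, N m; "ee_pos": TCP position; "ee_rot": TCP orientation; "contact_force": force on the tool from outside, world axes, zero at the start; "wrist_torque": the same for the moment, N m; "grip_width": opening from 0.0 (shut) to 1.0 (fully open).
Only numpy, scipy, OpenCV 4.12 (cv2) and the standard library are available. Lean on these libraries where they do the work, as an engineer would, in place of code of your own. Each camera call takes 0.05 s, during which the arm holds its last target.

## Task

Take the yellow-handled setting stick out of its glass vial and use its thin tip, not the gripper itself, to set the five little switches on the test module: 1, 2 and 4 fully ON (towards the green stripe), 3 and 5 fully OFF, counting from the end with the yellow dot. Then push the stick back down into the vial until its collar sits on the rim, and let go. Do not let the stick fall over, and leave the other things on the bench where they are.

Things in the scene. Friction and masses are not known exactly. Their poses are not given: they have to be found in the camera images.
- module: aluminium test module fixed to the bench, 100 (x) x 140 (y) x 35 mm, origin on the bench under its centre; in the middle of its top a red switch housing 40 (x) x 76 (y) mm, flat top 43 mm above the bench and bare around the knobs. A yellow dot is painted on the aluminium near the end (+y) where switch 1 is; a green stripe runs along the housing's ON side (+x)
- bank (a point): centre of the red housing's top; axes as the module's. Five white knobs, 6 x 6 mm, 8.5 mm tall, in a row along y 13 mm apart: switch 1 at y = +26 mm, 2 at +13, 3 at 0, 4 at -13, 5 at -26. Each slides along x: knob centre at x = -5 mm is OFF, +5 mm is ON (green stripe side). A push of about 1.5 N moves it; it stays where it is left (also half-way) and stops dead at each end
- stick_grip (a point): the setting stick, standing upright in the vial: middle of its square yellow handle 12 x 12 mm, 50 mm long (from 4 to 54 mm above the underside of the collar); this point is 31 mm above the underside of the collar and 85 mm above the tip. z runs up the stick; x and y are square to the handle's flats. The stick weighs about 30 g
- stick_collar (a point): the stick's round yellow collar, 18 mm wide and 4 mm thick, just below the handle; this point is on the stick's axis at the collar's underside, which rests on the vial's rim. z runs up the stick
- stick_tip (a point): the lower end of the stick's black shaft, 54 mm below the collar's underside; the shaft is 6 mm wide, narrowing 40 to 36 mm below the collar to a 4 mm wide tip
- stick: the setting stick as a whole; origin at the collar's underside, z up the stick
- vial_rim (a point): centre of the mouth of the narrow glass vial, 72 mm above the bench. Bore 9.5 mm, 15.5 mm outside, inside depth 58 mm; it is fixed upright on a dark steel foot 60 x 60 x 10 mm. z is up
- sw1 (a joint): position of switch 1's knob: 0 = fully OFF, 0.010 m = fully ON
- sw1_top (a point): centre of the top of switch 1's white knob (6 x 6 mm, 8.5 mm proud of the red housing)
- sw2 (a joint): position of switch 2's knob: 0 = fully OFF, 0.010 m = fully ON
- sw2_top (a point): centre of the top of switch 2's white knob (6 x 6 mm, 8.5 mm proud of the red housing)
- sw3 (a joint): position of switch 3's knob: 0 = fully OFF, 0.010 m = fully ON
- sw3_top (a point): centre of the top of switch 3's white knob (6 x 6 mm, 8.5 mm proud of the red housing)
- sw4 (a joint): position of switch 4's knob: 0 = fully OFF, 0.010 m = fully ON
- sw4_top (a point): centre of the top of switch 4's white knob (6 x 6 mm, 8.5 mm proud of the red housing)
- sw5 (a joint): position of switch 5's knob: 0 = fully OFF, 0.010 m = fully ON
- sw5_top (a point): centre of the top of switch 5's white knob (6 x 6 mm, 8.5 mm proud of the red housing)
- solvent: clear bottle with yellow cap, 56 mm wide, 110 mm tall, origin under its centre; loose bystander
- flux: small amber jar with black lid, 44 mm wide, 50 mm tall, origin under its centre; loose bystander
- driver: red-handled screwdriver lying on the bench, 150 mm long along its x, about 25 mm tall; loose bystander
- battery: flat black battery pack 100 x 60 x 9 mm, origin under its centre; loose bystander
- dish: blue screw dish with four compartments, 90 x 70 x 22 mm, origin under its centre; loose bystander
- brush: wooden-handled brush lying on the bench, 160 mm long along its x; loose bystander
- spool: steel wire spool, 48 mm wide, 34 mm tall, origin under its centre; loose bystander
Not all that is in view belongs to the job. Of the things shaped like the stick, the yellow one is meant.

How it is judged (in metres and radians):
On the way, in this order (a step that is already met when the one before it is completed fails the run):
1. the stick is drawn out of the vial (z of stick_tip in the frame of vial_rim above 0.003 m), for 0.1 s.
2. switches 1, 2 and 4 are fully on, 3 and 5 fully off (value of joint each of sw1, sw2, sw4 above 0.008 m and value of joint each of sw3, sw5 below 0.002 m), for 0.2 s.
3. the stick is back in the vial, collar on the rim (z of stick_collar in the frame of vial_rim between -0.004 and 0.004 m and horizontal distance between stick_collar and vial_rim below 0.004 m and angle between stick_collar's own z axis and vertical below 0.12 rad), for 0.2 s.
At the end, for the whole second after the job is handed in: Switches 1, 2 and 4 are within 2 mm of fully ON and 3 and 5 within 2 mm of fully OFF; the stick stands in the vial, its collar within 4 mm of the rim in height and sideways, upright within 0.12 rad, released and at rest (all of step 2 and all of step 3 and linear speed of stick below 0.02 m/s); the robot touches nothing.
It fails at once if the gripper's fingers push on the module or its switches (contact force between the fingers and module above 1 N).
It fails at once if the arm itself leans on the module (contact force between the arm and module above 1 N).
It fails at once if a bystander is pushed more than 20 mm from its place (distance of any of solvent, flux, driver, battery, dish, brush, spool from where it was at the start of the episode above 0.02 m).
It fails at once if the stick falls on its side (angle between stick_collar's own z axis and vertical above 1 rad).
It also fails if it takes over 64 s, if anything falls off the work surface, if the arm or the gripper's body presses on something with over 40 N, if the wrist force passes 120 N, or if a joint passes its speed limit or range.

## Working session

There is one attempt and no reset: what is moved stays moved. The work goes in short steps, Python scripts to look and compute and a shell command to move; the robot and the scene stay as the last step left them, time stands still between calls to the robot, and variables do not carry over. Pictures are saved under pics/ and viewed, and the job is handed in when it is done.

```bash
mkdir -p pics; python3 - <<'E'
from station import *
import cv2
print(sense())
for n in ["scene","top","wrist"]:
    print(n,camera_params(n))
    cv2.imwrite(f"pics/{n}0.png",read_camera(n))
E
```

```text
{'clock': 0.0, 'joints': array([-1.20859248e+00,  1.24490039e-01,  1.65170169e+00,  1.49175423e-05,
        1.36746485e+00, -8.26272152e-02]), 'joint_vel': array([ 0.00126073,  0.00098591,  0.00118619, -0.00218424,  0.00032473,
        0.00012022]), 'joint_efforts': array([ 1.24497379e-03, -4.23605561e+01, -3.65456808e+01, -3.43991451e-05,
        6.69871923e-03,  3.76854814e-06]), 'ee_pos': array([ 279.42316156, -586.13662046,  203.94644168]), 'ee_rot': array([-0.68959226, -0.15670025,  0.68978537, -0.15525363]), 'contact_force': array([ 1.07439181,  0.45253945, -0.00726975]), 'wrist_torque': array([-0.00531419, -0.02818646, -0.04422063]), 'grip_width': 1.0027283691615094}
scene {'K': array([[469.3849375 ,   0.        , 322.30901314],
       [  0.        , 469.3849375 , 236.48389689],
       [  0.        ,   0.        ,   1.        ]]), 'k1': -0.07410099470356682, 'pose': array([[ 1.56698329e-01,  7.02885017e-01, -6.93828716e-01,
         1.22510559e+03],
       [ 9.87641309e-01, -1.09237665e-01,  1.12391176e-01,
        -8.42924518e+01],
       [ 3.20584486e-03, -7.02865411e-01, -7
[... 521 characters left out ...]
3, -1.11103618e-01, -9.93790379e-01,
         1.13123262e+03],
       [ 0.00000000e+00,  0.00000000e+00,  0.00000000e+00,
         1.00000000e+00]])}
wrist {'K': array([[387.09506338,   0.        , 317.12672973],
       [  0.        , 387.09506338, 241.02248982],
       [  0.        ,   0.        ,   1.        ]]), 'k1': -0.01918736025856034, 'T_tool_cam': array([[ 6.01185269e-04, -3.08793560e-01,  9.51128896e-01,
        -1.67553746e+02],
       [ 9.99999753e-01, -1.59660923e-04, -6.83910865e-04,
         6.74401988e-01],
       [ 3.63045388e-04,  9.51129072e-01,  3.08793388e-01,
        -8.01115039e+01],
       [ 0.00000000e+00,  0.00000000e+00,  0.00000000e+00,
         1.00000000e+00]])}
```

View pics/scene0.png

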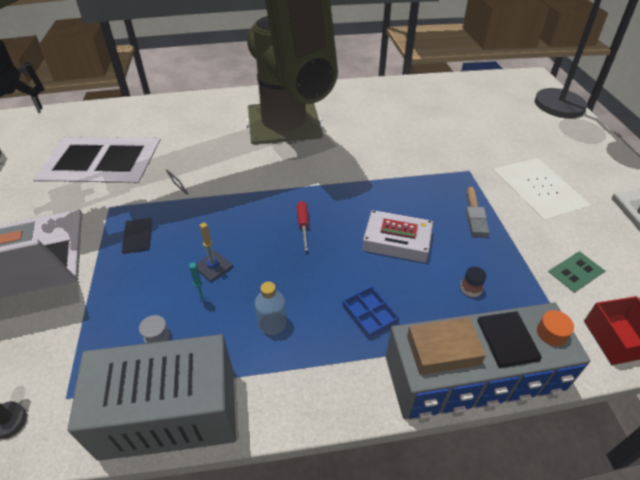

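View pics/top0.png

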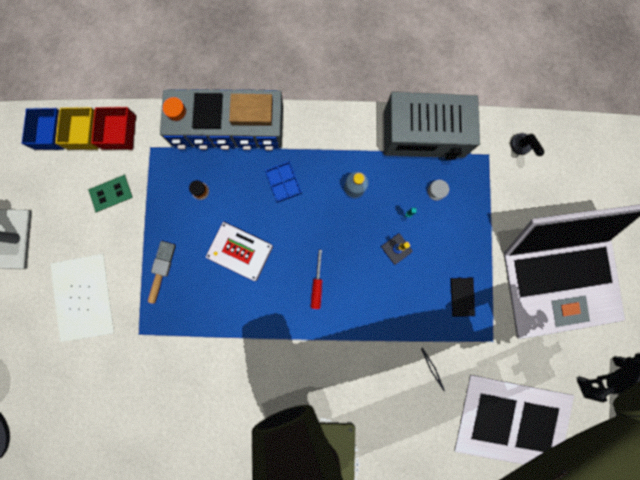

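View pics/wrist0.png

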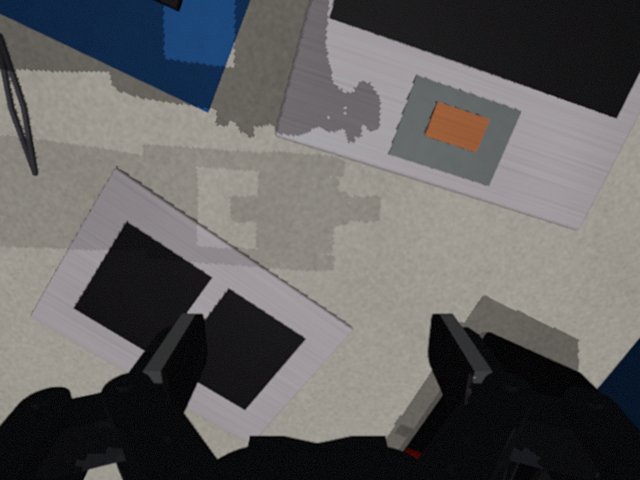

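The scene view has the yellow stick in the vial at about (207,240) and the module at (399,235). The top view has them at (405,245) and (239,250), with the teal lookalike at (411,211). I'll zoom in.

```bash
python3 - <<'E'
import cv2,numpy as np
t=cv2.imread("pics/top0.png");s=cv2.imread("pics/scene0.png")
a=cv2.resize(t[215:285,200:280],None,fx=5,fy=5,interpolation=cv2.INTER_CUBIC)
b=cv2.resize(t[195:275,370:430],(300,400),interpolation=cv2.INTER_CUBIC)
c=cv2.resize(s[205:265,355:440],(425,300),interpolation=cv2.INTER_CUBIC)
d=cv2.resize(s[215:285,185:245],(300,350),interpolation=cv2.INTER_CUBIC)
W=np.zeros((600,800,3),np.uint8)
e=np.zeros((400,750,3),np.uint8);e[:350,:400]=a;e[:400,420:720]=b
f=np.zeros((400,750,3),np.uint8);f[:300,:425]=c;f[:350,430:730]=d
cv2.imwrite("pics/z1.png",e);cv2.imwrite("pics/z2.png",f)
E
```

```text
(no output)
```

View pics/z1.png

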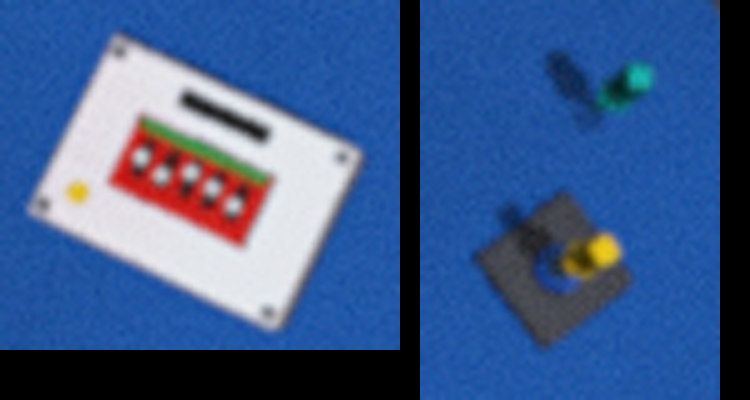

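View pics/z2.png

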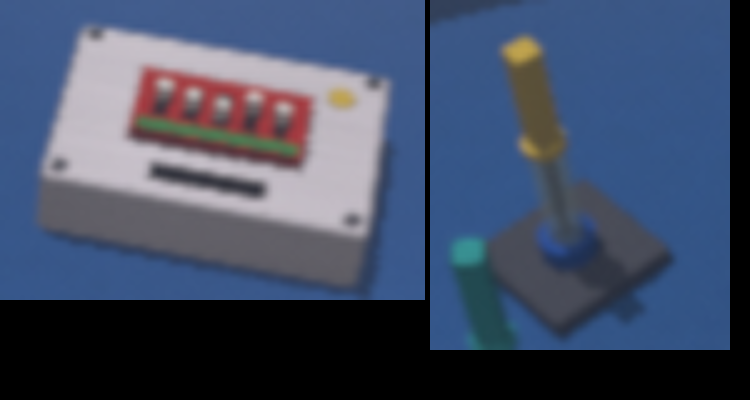

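```bash
cat > h.py <<'E'
from station import *
import cv2,numpy as np
from scipy.spatial.transform import Rotation as R
def toolT():
    s=sense();T=np.eye(4);T[:3,:3]=R.from_quat(s["ee_rot"]).as_matrix();T[:3,3]=s["ee_pos"];return T
def cam(name,T=None):
    p=camera_params(name)
    P=p["pose"] if "pose" in p else (toolT() if T is None else T)@p["T_tool_cam"]
    return p["K"],np.array([p["k1"],0,0,0]),P
def proj(c,X):
    K,d,P=c;W=np.linalg.inv(P)
    return cv2.projectPoints(np.atleast_2d(np.array(X,float)),cv2.Rodrigues(W[:3,:3])[0],W[:3,3],K,d)[0].reshape(-1,2)
def ray(c,uv):
    K,d,P=c
    n=cv2.undistortPoints(np.array(uv,float).reshape(-1,1,2),K,d).reshape(-1,2)
    D=np.c_[n,np.ones(len(n))]@P[:3,:3].T
    return P[:3,3],D
def atz(c,uv,z):
    o,D=ray(c,uv);z=np.broadcast_to(z,len(D))
    return o+D*((z-o[2])/D[:,2])[:,None]
E
python3 - <<'E'
from h import *
np.set_printoptions(precision=1,suppress=True)
t=cam("top");s=cam("scene")
zt=lambda u,v:(200+u/5,215+v/5)
m=[zt(118,35),zt(362,155),zt(275,328),zt(33,210)]
A=atz(t,m,35);print(A,A.mean(0)); d=A[0]-A[1];print(np.degrees(np.arctan2(-d[0],d[1])))
d=A[0]-A[3];print(np.degrees(np.arctan2(d[1],d[0])))
zs=lambda u,v:(355+u/5,205+v/5)
B=atz(s,[zs(82,28),zs(390,78),zs(365,235),zs(43,175)],35);print(B,B.mean(0))
zb=lambda u,v:(370+(u-420)/5,195+v/5)
print("foot",atz(t,[zb(562,193),zb(633,280),zb(545,348),zb(474,257)],10))
print("hand top",atz(t,[zb(603,250)],126),"collar",atz(t,[zb(578,262)],76))
zs2=lambda u,v:(185+(u-430)/5,215+v/5)
print("hand top s",atz(s,[zs2(523,50)],126),"collar",atz(s,[zs2(543,143)],74))
print("foot s",atz(s,[zs2(590,182),zs2(672,258),zs2(560,338),zs2(488,255)],10))
E
```

```text
[[603.4 239.5  35. ]
 [545.  113.8  35. ]
 [457.5 154.7  35. ]
 [513.8 278.9  35. ]] [529.9 196.7  35. ]
-24.908668308183508
-23.718344694801775
[[462.5 151.9  35. ]
 [515.7 280.5  35. ]
 [605.8 239.5  35. ]
 [550.9 114.   35. ]] [533.7 196.5  35. ]
foot [[ 585.7 -208.6   10. ]
 [ 541.2 -245.6   10. ]
 [ 505.3 -199.8   10. ]
 [ 551.6 -162.9   10. ]]
hand top [[ 546.  -204.7  126. ]] collar [[ 544.4 -203.3   76. ]]
hand top s [[ 550.  -206.5  126. ]] collar [[ 549.5 -207.6   74. ]]
foot s [[ 512.4 -198.8   10. ]
 [ 561.5 -164.8   10. ]
 [ 597.9 -211.1   10. ]
 [ 548.1 -241.4   10. ]]
```

```bash
cat >> h.py <<'E'
def delta(target):
    T=toolT();d=T[:3,:3].T@(np.array(target,float)-T[:3,3]);return d/10
np.set_printoptions(precision=3,suppress=True)
E
python3 - <<'E'
from h import *
T=toolT();print(T[:3,:3]); print(delta([520,-230,280]))
print(atz(cam("top"),[(414,210)],126),atz(cam("scene"),[(194,266)],126),atz(cam("top"),[(414,210)],100),atz(cam("scene"),[(194,266)],100))
E
```

```text
[[-0.001  0.43  -0.903]
 [ 0.001 -0.903 -0.43 ]
 [-1.    -0.002 -0.   ]]
[ -7.536 -21.824 -37.046]
[[ 628.515 -222.583  126.   ]] [[ 653.404 -221.426  126.   ]] [[ 632.994 -228.704  100.   ]] [[ 629.61  -227.133  100.   ]]
```

```bash
python3 - <<'E'
from h import *
print(delta([570,-195,260]))
E
```

```text
[ -5.533 -22.829 -43.065]
```

```bash
python3 -m inch '-1.5 0 0 0 0 0 -1;-1.5 -2 -3.5 0 0 0 -1;-1 -2.3 -4.3 0 0 0 -1;-1 -2.3 -4.3 0 0 0 -1;-0.5 -2.3 -4.3 0 0 0 -1;0 -2.3 -4.3 0 0 0 -1;0 -2.3 -4.3 0 0 0 -1;0 -2.3 -4.3 0 0 0 -1;0 -2.3 -4.3 0 0 0 -1;0 -2.3 -4.3 0 0 0 -1;0 -2.3 -4.3 0 0 0 -1;0 0 0 0 0 0 -1'; python3 - <<'E'
from h import *
s=sense();print(s["ee_pos"],s["joints"],s["clock"]);T=toolT()
cv2.imwrite("pics/w1.png",read_camera("wrist"))
np.save("T1.npy",T)
E
```

```text
clock: 1.35
ee_pos: [572.5, -190.8, 275.4]
ee_rot: [0.694, 0.152, -0.686, 0.156]
contact_force: [-0.1, 0.4, 0.7]
grip_width: 1.0
[ 572.481 -190.805  275.442] [-0.411 -0.021  1.683  0.001  1.466  0.721] 1.35
```

View pics/w1.png

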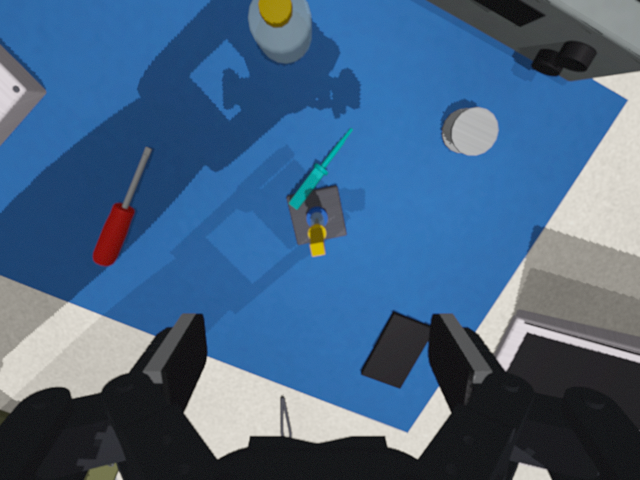

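```bash
python3 - <<'E'
from h import *
im=cv2.imread("pics/w1.png")
cv2.imwrite("pics/w1z.png",cv2.resize(im[120:270,260:380],None,fx=5,fy=4,interpolation=cv2.INTER_CUBIC)[:600])
c=cam("wrist",np.load("T1.npy"))
print(proj(c,[[547,-205,126],[547,-205,76],[547,-205,10]]))
print("teal",atz(c,[(297,205),(350,130)],6),atz(cam("top"),[(414,210),(399,213)],6),atz(cam("scene"),[(194,266),(203,300)],6))
E
```

```text
[[317.419 249.47 ]
 [316.959 233.243]
 [316.503 217.139]]
teal [[ 549.638 -178.995    6.   ]
 [ 650.019 -197.077    6.   ]] [[ 649.187 -250.836    6.   ]
 [ 640.339 -211.152    6.   ]] [[ 543.586 -247.767    6.   ]
 [ 636.782 -227.267    6.   ]]
```

View pics/w1z.png

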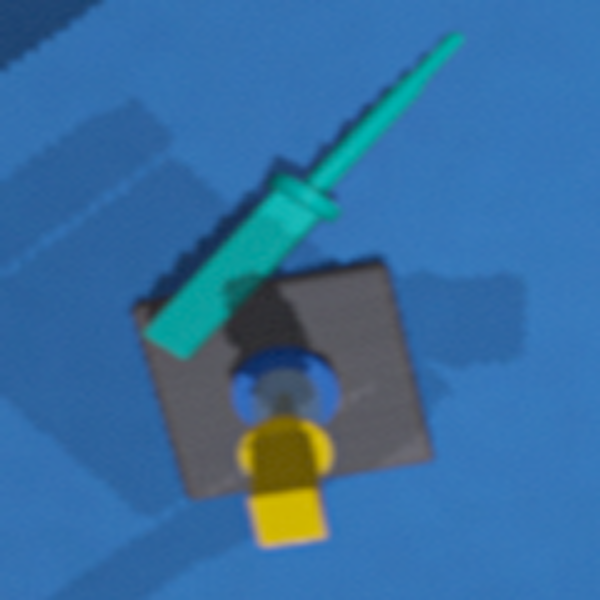

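```bash
python3 - <<'E'
from h import *
s=read_camera("scene");t=read_camera("top")
e=np.zeros((360,760,3),np.uint8);e[:350,:350]=cv2.resize(s[215:285,170:240],(350,350),interpolation=cv2.INTER_CUBIC)
e[:350,360:710]=cv2.resize(t[195:265,370:440],(350,350),interpolation=cv2.INTER_CUBIC)
cv2.imwrite("pics/z3.png",e)
E
```

```text
(no output)
```

View pics/z3.png

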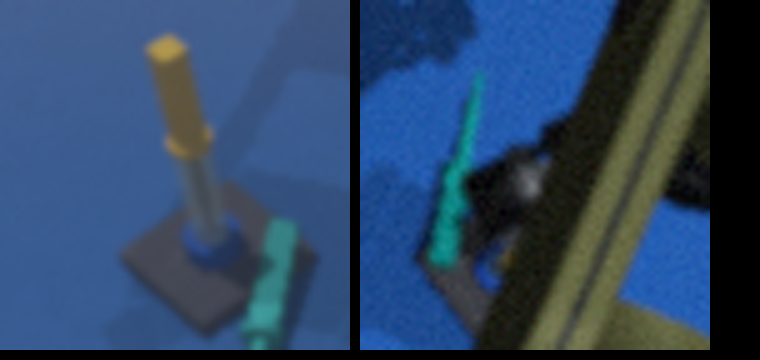

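```bash
python3 - <<'E'
from h import *
c=cam("wrist",np.load("T1.npy"))
z=lambda u,v:(260+u/5,120+v/4)
A=atz(c,[z(248,492),z(322,486),z(327,540),z(260,547)],126);print(A,A.mean(0))
F=atz(c,[z(140,305),z(385,262),z(432,455),z(192,497)],10);print(F,F.mean(0))
for Q in (A,F):
  for i in range(4):
    d=Q[(i+1)%4]-Q[i];print(np.linalg.norm(d),np.degrees(np.arctan2(d[1],d[0]))%90)
T=toolT();print(np.degrees(np.arctan2(T[1,1],T[0,1])))
E
```

```text
[[ 549.485 -196.386  126.   ]
 [ 556.095 -207.366  126.   ]
 [ 545.333 -213.453  126.   ]
 [ 538.944 -203.559  126.   ]] [ 547.464 -205.191  126.   ]
[[ 555.395 -165.398   10.   ]
 [ 589.901 -210.357   10.   ]
 [ 543.695 -245.127   10.   ]
 [ 508.264 -199.607   10.   ]] [ 549.314 -205.122   10.   ]
12.81634381556981 31.050401315573744
12.36435781350281 29.49268922078238
11.777563607020065 32.85338485763445
12.750044115063515 34.23587932769348
56.67467168128094 37.50621509444986
57.826628456950736 36.96142994986093
57.6840743093184 37.89551133573515
58.23678738888658 35.97330971951743
-65.16207290125269
```

```bash
python3 - <<'E'
from h import *
print(delta([547.5,-205.2,165]))
E
```

```text
[10.997 -0.165  2.537]
```

```bash
python3 -m inch '0 0 1.2 0 0 0 -0.2;2.5 0 1.3 0 0 0 -0.2;3.5 -0.1 0 0 0 0 -0.2;3 -0.1 0 0 0 0 -0.2;2 0 0 0 0 0 -0.2;0 0 0 -0.12 0 0 -0.2;0 0 0 0 0 0 -0.2' 60; python3 - <<'E'
from h import *
s=sense();print(s["ee_pos"],s["joints"],s["clock"]);T=toolT();print(T[:3,:3])
cv2.imwrite("pics/w2.png",read_camera("wrist"))
np.save("T2.npy",T)
c=cam("wrist",T)
print(proj(c,[[547,-205,126],[547,-205,76],[547,-205,10]]))
E
```

```text
clock: 2.2
ee_pos: [537.9, -217.7, 164.3]
ee_rot: [0.685, 0.183, -0.679, 0.193]
contact_force: [0.1, -0.3, 1.1]
grip_width: 0.602
[ 537.86  -217.658  164.287] [-0.475 -0.01   1.86  -0.004  1.276  0.558] 2.2
[[ 0.012  0.513 -0.858]
 [-0.011 -0.858 -0.513]
 [-1.     0.015 -0.004]]
[[303.975 239.444]
 [305.268 217.385]
 [306.398 198.125]]
```

View pics/w2.png

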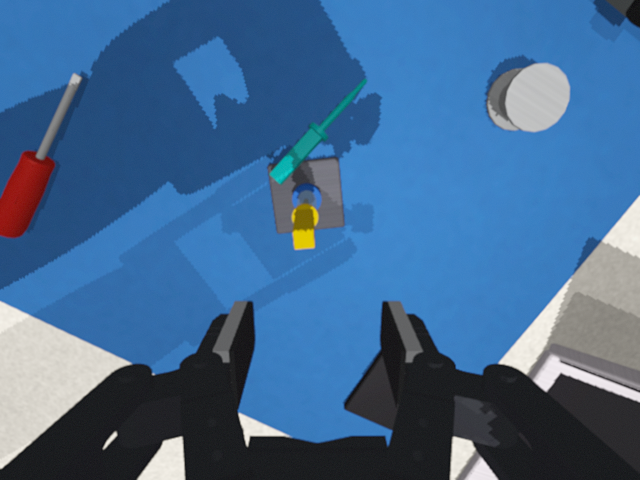

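```bash
python3 - <<'E'
from h import *
im=cv2.imread("pics/w2.png")
cv2.imwrite("pics/w2z.png",cv2.resize(im[175:260,260:360],None,fx=7,fy=7,interpolation=cv2.INTER_CUBIC))
E
```

```text
(no output)
```

View pics/w2z.png

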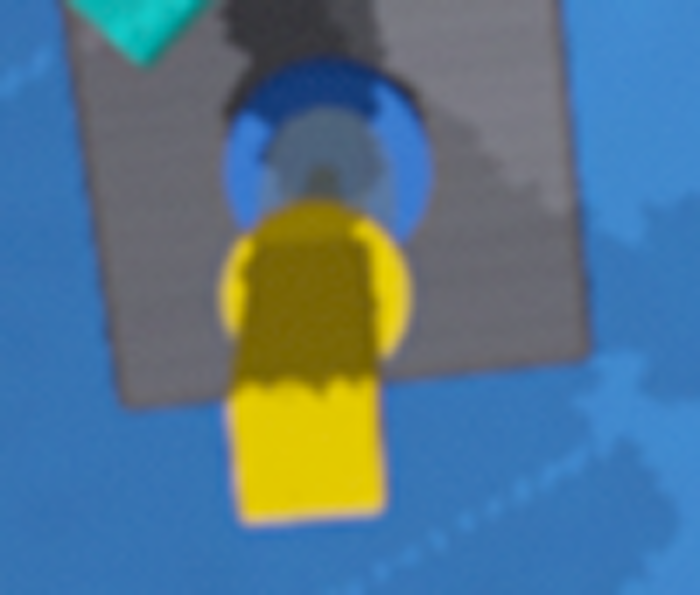

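```bash
python3 - <<'E'
from h import *
c=cam("wrist",np.load("T2.npy"))
z=lambda u,v:(260+(u-3)/7,175+(v-3)/7)
A=atz(c,[z(229,393),z(380,378),z(385,513),z(242,522)],126);print(A,A.mean(0))
for i in range(4):
    d=A[(i+1)%4]-A[i];print(np.linalg.norm(d),np.degrees(np.arctan2(d[1],d[0]))%90)
print("collar top",atz(c,[z(315,293)],76), "blue ring",atz(c,[z(328,160)],15))
T=toolT();print(np.degrees(np.arctan2(T[1,1],T[0,1])))
# correction to vertical, keep yaw -58.5
def corr(yaw):
    y=np.radians(yaw);Y=np.array([np.cos(y),np.sin(y),0]);X=np.array([0,0,-1.]);D=np.c_[X,Y,np.cross(X,Y)]
    return R.from_matrix(T[:3,:3].T@D).as_rotvec()
print(corr(-58.5), delta([547.5,-205.2,164]))
E
```

```text
[[ 548.086 -196.872  126.   ]
 [ 555.231 -206.528  126.   ]
 [ 545.746 -212.628  126.   ]
 [ 539.246 -203.123  126.   ]] [ 547.077 -204.787  126.   ]
12.012324336341125 36.50184568887076
11.277911279479445 32.74411893317108
11.515021154425577 34.36713956985763
10.827266770964984 35.2643462366945
collar top [[ 547.337 -204.254   76.   ]] blue ring [[ 548.419 -204.266   15.   ]]
-59.235443125175905
[-0.013 -0.004 -0.015] [ 0.004 -0.559 -1.476]
```

```bash
cat >> h.py <<'E'
def corr(yaw):
    y=np.radians(yaw);Y=np.array([np.cos(y),np.sin(y),0]);X=np.array([0,0,-1.]);D=np.c_[X,Y,np.cross(X,Y)]
    return R.from_matrix(toolT()[:3,:3].T@D).as_rotvec()
def st(t=None,yaw=None):
    s=sense();T=toolT();print("clk",s["clock"],"pos",s["ee_pos"],"yaw",np.degrees(np.arctan2(T[1,1],T[0,1])),"F",s["contact_force"],"w",s["grip_width"])
    if yaw is not None: print("rot",corr(yaw))
    if t is not None: print("delta",delta(t))
E
python3 -m inch '0 0 0 -0.073 -0.004 -0.015 -0.2;0 -0.5 -1.3 0 0 0 -0.2;0 0 0 0 0 0 -0.2'; python3 -c "
from h import *
st([547.2,-204.6,85],-55)"
```

```text
clock: 2.55
ee_pos: [544.8, -208.4, 166.2]
ee_rot: [0.676, 0.208, -0.675, 0.209]
contact_force: [-1.0, 0.5, -0.5]
grip_width: 0.604
clk 2.55 pos [ 544.833 -208.375  166.231] yaw -55.65801939297985 F [-1.009  0.464 -0.475] w 0.6038867392337475
rot [-0.011 -0.001 -0.002]
delta [ 8.123 -0.197 -0.401]
```

```bash
python3 -m inch '0 -0.2 -0.35 0 0 0 -0.2;0 0 0 0 0 0 -0.2;1.5 0 0 0 0 0 -0.2;0 0 0 0 0 0 -0.2'; python3 -c "
from h import *
st([547.2,-204.6,85],-55)
T=toolT();np.save('T3.npy',T)
cv2.imwrite('pics/w3.png',read_camera('wrist'))
print(proj(cam('wrist',T),[[547.2,-204.6,126]]))
"
```

```text
clock: 2.95
ee_pos: [547.4, -204.2, 151.5]
ee_rot: [0.677, 0.206, -0.675, 0.209]
contact_force: [-0.6, 0.7, -0.8]
grip_width: 0.6
clk 2.95 pos [ 547.427 -204.18   151.497] yaw -55.81647968009084 F [-0.579  0.713 -0.833] w 0.5998963334154329
rot [-0.014 -0.002 -0.005]
delta [ 6.65  -0.011  0.056]
[[316.113 272.488]]
```

View pics/w3.png

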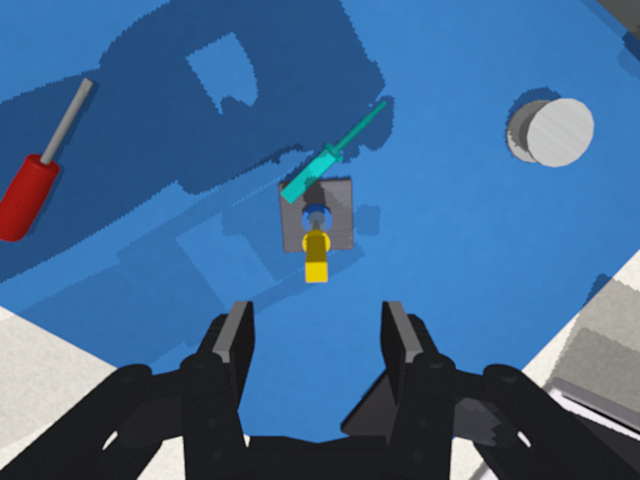

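The handle at (316,271) is centred between the fingers and square to them, so I'll descend.

```bash
python3 -m inch '2 0 0 -0.01 0 0 -0.2;2 0 0 0 0 0 -0.2;1.5 0 0 0 0 0 -0.2;1 0 0 0 0 0 -0.2;0 0 0 0 0 0 -0.2'; python3 -c "
from h import *
st([547.2,-204.6,85],-55)
T=toolT();np.save('T3.npy',T)
cv2.imwrite('pics/w4.png',read_camera('wrist'))
"
```

```text
clock: 3.5
ee_pos: [549.5, -205.4, 86.1]
ee_rot: [0.677, 0.209, -0.673, 0.214]
contact_force: [0.7, 0.9, -0.1]
grip_width: 0.597
clk 3.5 pos [ 549.459 -205.4     86.116] yaw -55.27127245001623 F [ 0.694  0.915 -0.055] w 0.5965788848294872
rot [-0.005 -0.004 -0.009]
delta [ 0.109 -0.195  0.14 ]
```

View pics/w4.png

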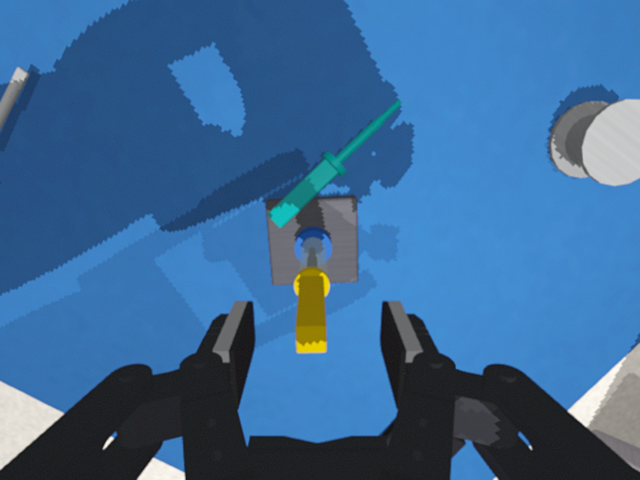

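```bash
python3 -m inch '0.1 -0.2 0.14 -0.005 -0.004 -0.009 -0.2;0 0 0 0 0 0 -0.2;0 0 0 0 0 0 -0.2'; python3 -c "
from h import *
st([547.2,-204.6,85],-55)
T=toolT();np.save('T3.npy',T)
cv2.imwrite('pics/w5.png',read_camera('wrist')[200:450,200:440])
"
```

```text
clock: 3.85
ee_pos: [549.0, -205.5, 88.4]
ee_rot: [0.675, 0.212, -0.673, 0.214]
contact_force: [0.6, -0.1, 0.3]
grip_width: 0.602
clk 3.85 pos [ 548.987 -205.461   88.359] yaw -54.96156182365139 F [ 0.571 -0.145  0.314] w 0.6016355070849067
rot [ 0.001 -0.002 -0.003]
delta [ 0.335 -0.174  0.098]
```

View pics/w5.png

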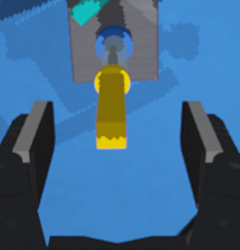

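```bash
python3 -m inch '0.25 -0.15 0.1 0 0 0 -0.2;0 0 0 0 0 0 -0.2'; python3 -c "
from h import *
st([547.2,-204.6,85],-55)"; python3 -m inch '0 0 0 0 0 0 -0.2';python3 -m inch '0 0 0 0 0 0 -0.2';python3 -c "
from h import *
s=[]
T=toolT();np.save('T3.npy',T)
cv2.imwrite('pics/w6.png',read_camera('wrist')[200:450,200:440])
"
```

```text
clock: 4.1
ee_pos: [547.7, -205.0, 86.7]
ee_rot: [0.676, 0.212, -0.673, 0.214]
contact_force: [0.1, -0.3, -0.3]
grip_width: 0.6
clk 4.1 pos [ 547.743 -205.016   86.66 ] yaw -54.96097236268672 F [ 0.054 -0.299 -0.299] w 0.5995710938424557
rot [ 0.001 -0.003 -0.005]
delta [ 0.166 -0.066  0.021]
clock: 4.2
ee_pos: [547.8, -205.0, 86.8]
ee_rot: [0.676, 0.211, -0.673, 0.214]
contact_force: [-0.1, -0.4, 0.7]
grip_width: 0.599
clock: 4.3
ee_pos: [547.8, -205.0, 86.8]
ee_rot: [0.676, 0.211, -0.673, 0.214]
contact_force: [0.5, -0.4, 1.0]
grip_width: 0.596
```

View pics/w6.png

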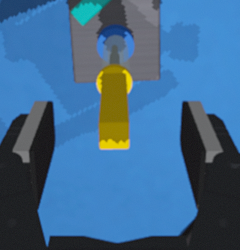

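```bash
python3 -m inch '0.15 -0.06 0.02 0 -0.003 -0.005 -0.2;0 0 0 0 0 0 0.3;0 0 0 0 0 0 0.5' ; python3 -m inch '0 0 0 0 0 0 1;0 0 0 0 0 0 1;0 0 0 0 0 0 1;0 0 0 0 0 0 1' 50; python3 -c "
from h import *
st([547.2,-204.6,85],-55)
cv2.imwrite('pics/w7.png',read_camera('wrist'))
"
```

```text
clock: 4.65
ee_pos: [547.3, -204.6, 85.2]
ee_rot: [-0.674, -0.213, 0.674, -0.213]
contact_force: [0.3, 0.1, 0.2]
grip_width: 0.27
clock: 5.05
ee_pos: [547.3, -204.7, 85.3]
ee_rot: [-0.674, -0.213, 0.674, -0.213]
contact_force: [-0.5, 0.4, 0.5]
grip_width: 0.12
clk 5.05 pos [ 547.338 -204.725   85.262] yaw -54.96023675129495 F [-0.543  0.371  0.473] w 0.11990461143108072
rot [0.001 0.    0.   ]
delta [ 0.026 -0.018  0.004]
```

View pics/w7.png

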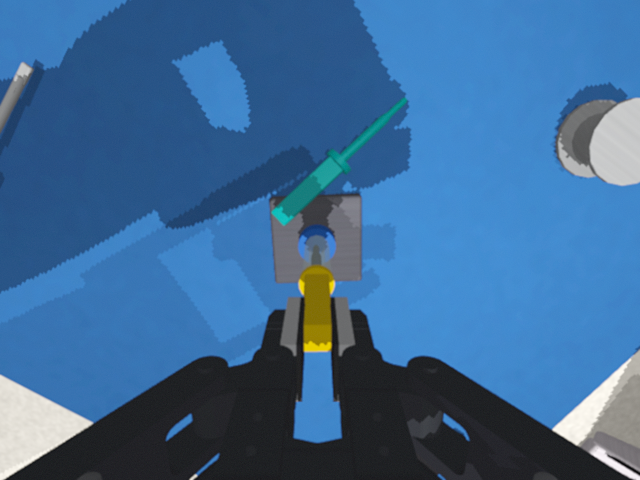

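```bash
python3 -m inch '-0.7 0 0 0 0 0 1;-0.7 0 0 0 0 0 1;-0.5 0 0 0 0 0 1;0 0 0 0 0 0 1' 60; python3 -c "
from h import *
st([547.3,-204.7,165],-55)"
```

```text
clock: 5.5
ee_pos: [547.5, -204.7, 106.2]
ee_rot: [0.674, 0.213, -0.674, 0.213]
contact_force: [0.7, -0.3, -0.4]
grip_width: 0.117
clk 5.5 pos [ 547.51  -204.73   106.215] yaw -54.957287333246335 F [ 0.724 -0.254 -0.395] w 0.1165555799864009
rot [ 0.001 -0.    -0.   ]
delta [-5.879 -0.013  0.015]
```

```bash
python3 -m inch '-0.8 0 0 0 0 0 1;-0.8 0 0 0 0 0 1;-1 0 0 0 0 0 1;-1.5 0 0 0 0 0 1;-2.5 0 0 0 0 0 1;-2 0 0 0 0 0 1;0 0 0 0 0 0 1'; python3 -c "
from h import *
st([531.5,196.6,200],None)
cv2.imwrite('pics/w8.png',read_camera('wrist'))
cv2.imwrite('pics/s8.png',read_camera('scene')[120:320,140:340])
"
```

```text
clock: 6.2
ee_pos: [547.8, -204.9, 200.5]
ee_rot: [0.675, 0.212, -0.674, 0.213]
contact_force: [-1.2, -0.7, 0.2]
grip_width: 0.116
clk 6.2 pos [ 547.833 -204.874  200.503] yaw -54.95893420711936 F [-1.179 -0.745  0.233] w 0.11619357337033219
delta [  0.001 -33.808 -21.714]
```

View pics/w8.png

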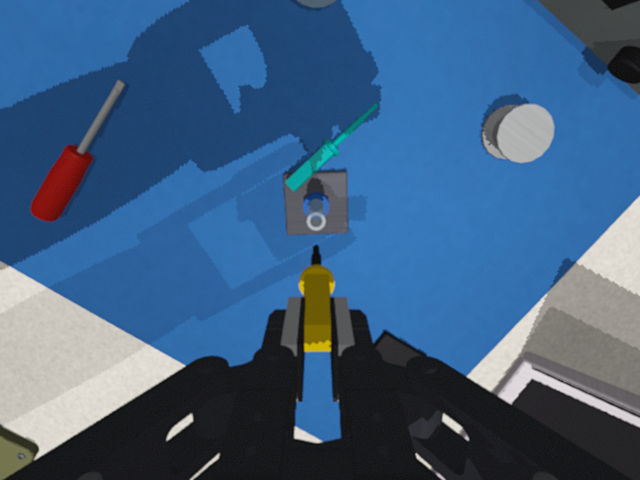

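View pics/s8.png

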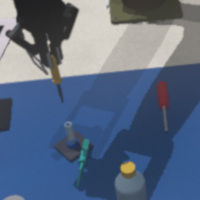

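```bash
python3 -m inch '0 -1.5 -1 0 0 0 1;0 -3 -1.9 0 0 0 1;0 -4 -2.6 0 0 0 1;0 -4 -2.6 0 0 0 1;0 -4 -2.6 0 0 0 1;0 -4 -2.6 0 0 0 1;0 -4 -2.6 0 0 0 1;0 -3.5 -2.2 0 0 0 1;0 -2 -1.2 0 0 0 1;0 -1 -0.6 0 0 0 1;0 0 0 0 0 0 1'; python3 -c "
from h import *
st([531.5,196.6,200],-24.3)"
```

```text
clock: 7.4
ee_pos: [518.3, 184.2, 181.5]
ee_rot: [-0.665, -0.218, 0.684, -0.208]
contact_force: [-0.3, -0.3, -0.0]
grip_width: 0.121
clk 7.4 pos [518.251 184.183 181.482] yaw -54.9854644606795 F [-0.273 -0.326 -0.015] w 0.12075968012413371
rot [-0.535  0.015  0.026]
delta [-1.884 -0.295 -1.758]
```

```bash
python3 -m inch '-0.5 0 0 -0.134 0 0 1;-0.5 0 0 -0.134 0 0 1;-0.4 0 0 -0.134 0 0 1;-0.4 0 0 -0.134 0 0 1;0 0 0 0 0 0 1'; python3 -c "
from h import *
st([531.5,196.6,200],-24.3)"
```

```text
clock: 7.9
ee_pos: [516.7, 179.0, 195.8]
ee_rot: [-0.58, -0.396, 0.601, -0.381]
contact_force: [-0.6, 0.5, -0.9]
grip_width: 0.116
clk 7.9 pos [516.724 178.957 195.773] yaw -23.373217846645794 F [-0.596  0.457 -0.872] w 0.11600828967526387
rot [0.016 0.014 0.034]
delta [-0.475  0.642 -2.199]
```

```bash
python3 -m inch '-0.3 0.6 -2 0.016 0.014 0.034 1;0 0 0 0 0 0 1'; python3 -c "
from h import *
st([531.5,196.6,200],-24.3)
T=toolT();np.save('T9.npy',T)
cv2.imwrite('pics/w9.png',read_camera('wrist'))
"
```

```text
clock: 8.1
ee_pos: [530.4, 192.6, 197.2]
ee_rot: [-0.595, -0.38, 0.596, -0.381]
contact_force: [-0.2, 0.1, -0.3]
grip_width: 0.116
clk 8.1 pos [530.402 192.623 197.21 ] yaw -24.83761445063597 F [-0.159  0.09  -0.295] w 0.11586733967663716
rot [-0.009  0.001 -0.   ]
delta [-0.28  -0.067 -0.407]
```

View pics/w9.png

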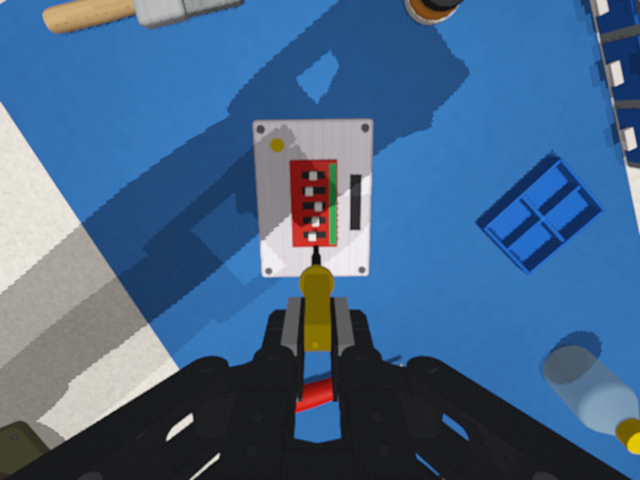

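```bash
python3 -c "
import cv2
im=cv2.imread('pics/w9.png')
cv2.imwrite('pics/w9m.png',cv2.resize(im[112:282,245:385],None,fx=3.5,fy=3.5,interpolation=cv2.INTER_CUBIC))
cv2.imwrite('pics/w9b.png',cv2.resize(im[150:255,280:350],None,fx=5.6,fy=5.6,interpolation=cv2.INTER_CUBIC))
"
```

```text
(no output)
```

View pics/w9m.png

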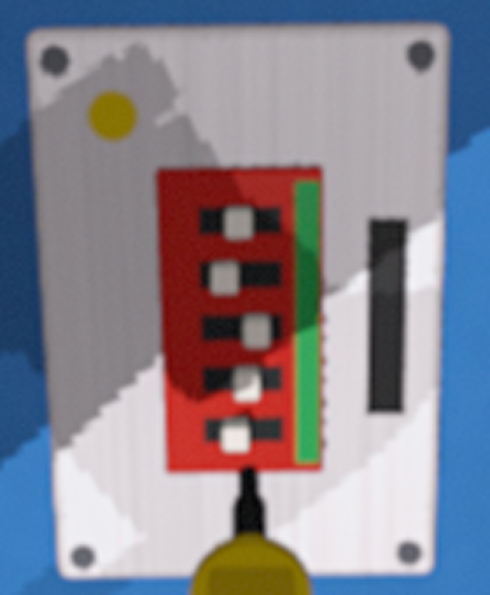

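View pics/w9b.png

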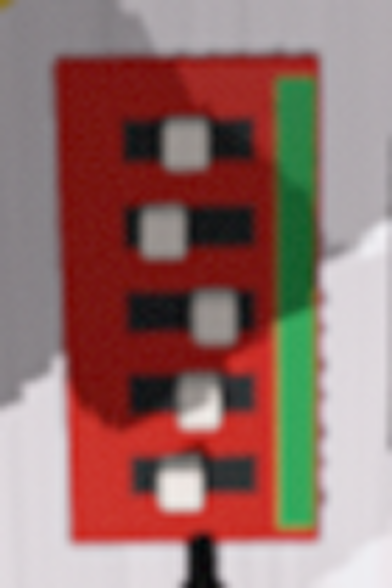

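```bash
cat > fit.py <<'E'
from h import *
from scipy.optimize import least_squares
c=cam("wrist",np.load("T9.npy"))
b=lambda u,v:(280+(u-2.3)/5.6,150+(v-2.3)/5.6)
m=lambda u,v:(245+(u-1.2)/3.5,112+(v-1.2)/3.5)
uv=np.array([b(56,58),b(318,58),b(318,540),b(72,540),m(27,30),m(449,24),m(434,574),m(60,577)])
L=np.array([[-20,38,43],[20,38,43],[20,-38,43],[-20,-38,43],[-50,70,35],[50,70,35],[50,-70,35],[-50,-70,35]],float)
def W(p,L):
    Rz=R.from_euler('z',p[2]).as_matrix();return np.asarray(L,float)@Rz.T+[p[0],p[1],0]
f=lambda p:(proj(c,W(p,L))-uv).ravel()
r=least_squares(f,[531,196,-.42]);p=r.x
print(p,np.degrees(p[2]));print(r.fun.reshape(-1,2))
np.save("mod.npy",p)
uvk=[b(185,145),b(162,232),b(213,318),b(199,402),b(180,485)]
K=atz(c,uvk,51.5);Rz=R.from_euler('z',p[2]).as_matrix();print((K-[p[0],p[1],0])@Rz)
# tip measured: predict
T=np.load("T9.npy");tip=T[:3,3]+T[:3,:3]@[66,0,0];print(tip,proj(c,[tip,T[:3,3]+T[:3,:3]@[66,2,0]]))
t=cam("top");s=cam("scene")
E
python3 fit.py
```

```text
[531.798 199.954  -0.421] -24.144524772031424
[[-0.909 -0.325]
 [ 1.174 -0.949]
 [ 0.854  0.851]
 [-0.741  1.393]
 [-1.187 -1.026]
 [ 1.13  -0.93 ]
 [ 0.483  0.781]
 [-0.84   1.181]]
[[ -0.496  26.053  51.5  ]
 [ -4.053  13.437  51.5  ]
 [  3.23    0.521  51.5  ]
 [  0.983 -12.287  51.5  ]
 [ -2.075 -25.247  51.5  ]]
[530.376 192.532 131.21 ] [[315.635 246.617]
 [318.774 246.616]]
```

```bash
cat >> fit.py <<'E'
print("with dz")
f2=lambda q:(proj(c,W(q[:3],L)+[0,0,q[3]])-uv).ravel()
r=least_squares(f2,list(p)+[0]);q=r.x;print(q,np.degrees(q[2]));print(r.fun.reshape(-1,2))
K=atz(c,uvk,51.5+q[3]);Rz=R.from_euler('z',q[2]).as_matrix();print((K-[q[0],q[1],0])@Rz)
for n,uvn in (("top",None),("scene",None)):
    print(n,proj(cam(n),W(p,L[4:])))
E
python3 fit.py | sed -n '/with/,$p'
```

```text
with dz
[531.341 199.074  -0.421  -5.369] -24.14357159645581
[[-0.488  0.174]
 [ 0.774 -0.44 ]
 [ 0.487 -0.051]
 [-0.395  0.484]
 [-0.133  0.157]
 [ 0.11   0.28 ]
 [-0.34  -0.518]
 [-0.053 -0.134]]
[[ -0.508  26.247  46.131]
 [ -4.127  13.415  46.131]
 [  3.281   0.277  46.131]
 [  0.995 -12.751  46.131]
 [ -2.115 -25.932  46.131]]
top [[204.507 256.54 ]
 [222.14  220.932]
 [271.713 244.483]
 [254.287 280.585]]
scene [[434.479 220.146]
 [429.823 251.884]
 [364.108 239.22 ]
 [372.882 208.945]]
```

```bash
cat >> h.py <<'E'
MC=np.array([531.5,199.0]);MY=-0.4214
def mp(x,y,ztip):
    Rz=R.from_euler('z',MY).as_matrix();v=Rz@[x,y,0];return [MC[0]+v[0],MC[1]+v[1],ztip+66.3]
def loc():
    T=toolT();tip=T[:3,3]+T[:3,:3]@[66.3,0,0];Rz=R.from_euler('z',MY).as_matrix();return Rz.T@(tip-[MC[0],MC[1],0])
E
python3 -c "
from h import *
st(mp(-13,26,60),-24.15);print(loc())"
```

```text
clk 8.15 pos [529.761 191.85  196.642] yaw -24.810543490654794 F [ 0.722 -0.754  0.2  ] w 0.11506413390179432
rot [-0.012  0.003  0.001]
delta [ 7.025 -1.466 -3.329]
[  1.272  -7.447 130.342]
```

```bash
python3 -m inch '1 -0.7 -1.6 -0.012 0.003 0 1;2 -0.7 -1.6 0 0 0 1;2 0 0 0 0 0 1;1.3 0 0 0 0 0 1;0 0 0 0 0 0 1;0 0 0 0 0 0 1'; python3 -c "
from h import *
st(mp(-13,26,60),-24.15);print(loc())
T=toolT();np.save('T10.npy',T)
im=read_camera('wrist')
cv2.imwrite('pics/w10.png',im)
"
```

```text
clock: 8.75
ee_pos: [527.9, 226.8, 127.7]
ee_rot: [-0.592, -0.384, 0.597, -0.382]
contact_force: [0.4, -0.4, -0.3]
grip_width: 0.117
clk 8.75 pos [527.921 226.802 127.667] yaw -24.46279174844579 F [ 0.396 -0.409 -0.279] w 0.11749407463103997
rot [-0.005  0.004  0.006]
delta [ 0.135  0.163 -0.211]
[-15.047  23.653  61.369]
```

View pics/w10.png

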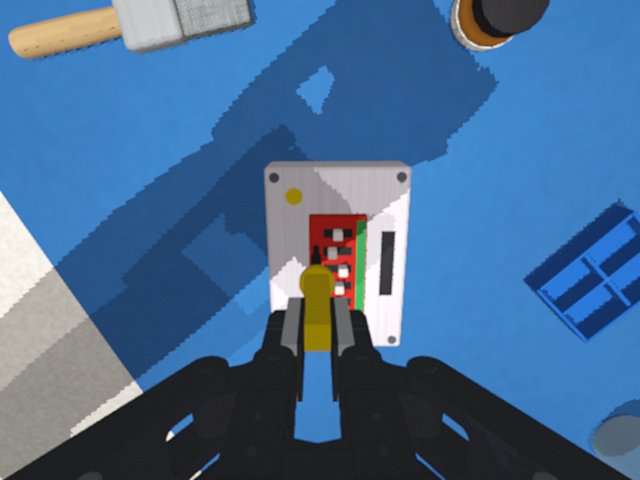

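```bash
cat >> h.py <<'E'
def mw(L):
    Rz=R.from_euler('z',MY).as_matrix();return np.asarray(L,float)@Rz.T+[MC[0],MC[1],0]
E
python3 -c "
from h import *
T=np.load('T10.npy');c=cam('wrist',T)
print('tip',proj(c,[T[:3,3]+T[:3,:3]@[66.3,0,0]]))
H=proj(c,mw([[-20,38,43],[20,38,43],[50,70,35],[-50,70,35]]));print(H)
im=cv2.imread('pics/w10.png')
cv2.imwrite('pics/w10z.png',cv2.resize(im[150:310,255:425],None,fx=3.5,fy=3.5,interpolation=cv2.INTER_CUBIC))
"
```

```text
tip [[315.624 246.456]]
[[308.364 217.381]
 [367.954 217.138]
 [413.269 167.318]
 [263.095 168.035]]
```

View pics/w10z.png

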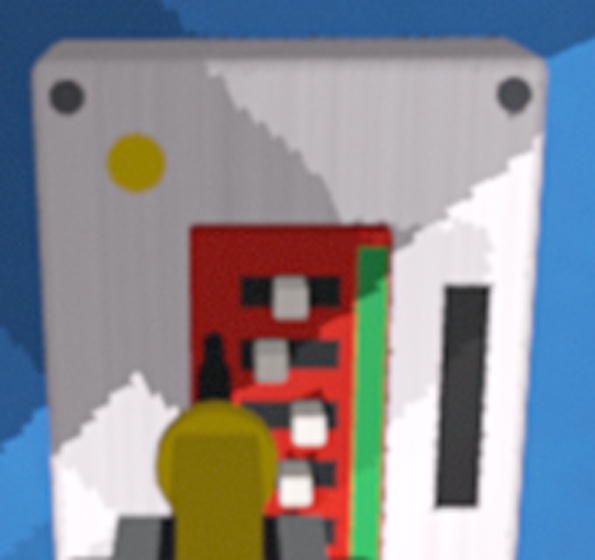

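```bash
python3 -m inch '0.6 0.16 -0.2 -0.005 0.004 0.006 1;0.4 0 0 0 0 0 1;0 0 0 0 0 0 1;0 0 0 0 0 0 1'; python3 -c "
from h import *
st(mp(-13,26,50),-24.15);print(loc())
T=toolT();np.save('T11.npy',T);c=cam('wrist',T)
im=read_camera('wrist')
cv2.imwrite('pics/w11.png',im)
cv2.imwrite('pics/w11z.png',cv2.resize(im[180:310,265:415],None,fx=4,fy=4,interpolation=cv2.INTER_CUBIC))
s=read_camera('scene')
cv2.imwrite('pics/s11.png',cv2.resize(s[180:270,340:450],None,fx=6,fy=6,interpolation=cv2.INTER_CUBIC))
"
```

```text
clock: 9.2
ee_pos: [532.0, 228.1, 119.7]
ee_rot: [0.596, 0.384, -0.592, 0.384]
contact_force: [0.1, 0.5, -0.1]
grip_width: 0.121
clk 9.2 pos [532.034 228.057 119.713] yaw -24.214734049612524 F [ 0.119  0.538 -0.106] w 0.12122191194960551
rot [-0.001 -0.004 -0.004]
delta [ 0.34  -0.161  0.075]
[-11.146  26.974  53.414]
```

View pics/w11z.png

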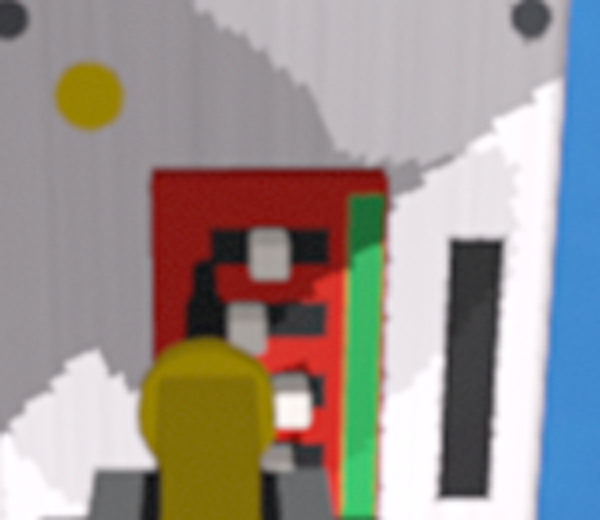

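View pics/s11.png

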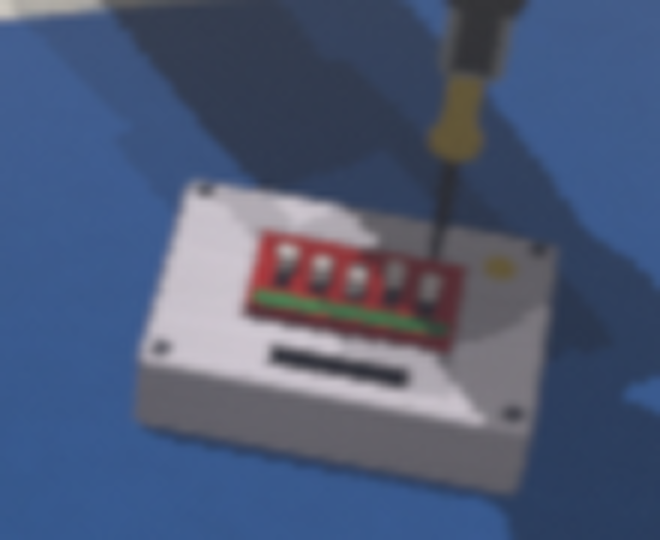

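```bash
sed -i 's/^MC=.*/MC=np.array([530.6,201.4]);MY=-0.4214/' h.py; python3 -m inch '0 -0.28 -0.1 0 -0.004 -0.004 1;0.3 0 0 0 0 0 1;0.2 0 0 0 0 0 1;0 0 0 0 0 0 1'; python3 -c "
from h import *
st(mp(-12,26,46),-24.15);print(loc())
im=read_camera('wrist')
cv2.imwrite('pics/w12z.png',cv2.resize(im[180:310,265:415],None,fx=4,fy=4,interpolation=cv2.INTER_CUBIC))
"
```

```text
clock: 9.7
ee_pos: [530.0, 230.5, 114.9]
ee_rot: [0.594, 0.384, -0.594, 0.384]
contact_force: [-0.1, -0.1, -0.3]
grip_width: 0.121
clk 9.7 pos [529.996 230.452 114.917] yaw -24.210555443246793 F [-0.09  -0.105 -0.288] w 0.12128853567963026
rot [-0.001  0.    -0.   ]
delta [0.262 0.043 0.026]
[-12.422  26.262  48.617]
```

View pics/w12z.png

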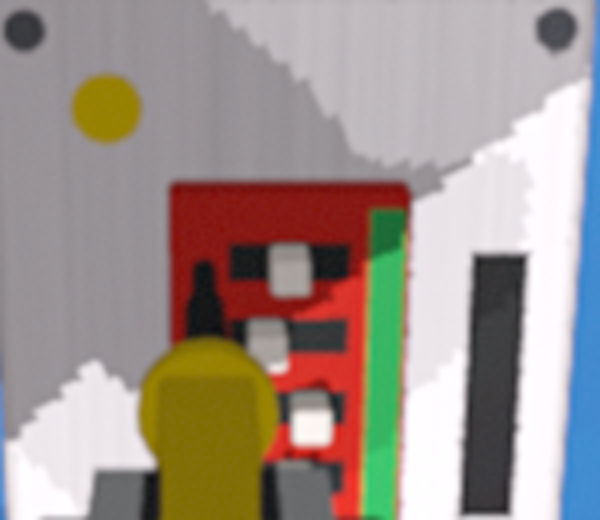

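```bash
python3 -m inch '0.2 0 0.03 0 0 0 1;0 0 0 0 0 0 1'; python3 -m inch '0 0.3 0 0 0 0 1;0 0.3 0 0 0 0 1;0 0.3 0 0 0 0 1;0 0 0 0 0 0 1'; python3 -c "
from h import *
st(mp(0,26,46),-24.15);print(loc())
im=read_camera('wrist')
cv2.imwrite('pics/w13z.png',cv2.resize(im[180:310,265:415],None,fx=4,fy=4,interpolation=cv2.INTER_CUBIC))
"
```

```text
clock: 9.95
ee_pos: [529.8, 230.1, 112.8]
ee_rot: [0.594, 0.384, -0.594, 0.384]
contact_force: [-0.6, -0.3, -1.1]
grip_width: 0.117
clock: 10.35
ee_pos: [538.7, 226.1, 112.8]
ee_rot: [-0.594, -0.384, 0.594, -0.384]
contact_force: [-0.7, 0.4, 0.1]
grip_width: 0.118
clk 10.35 pos [538.736 226.112 112.779] yaw -24.21866051030299 F [-0.726  0.405  0.058] w 0.11784178330909312
rot [-0.001  0.     0.   ]
delta [ 0.048  0.268 -0.013]
[-2.694 25.874 46.479]
```

View pics/w13z.png

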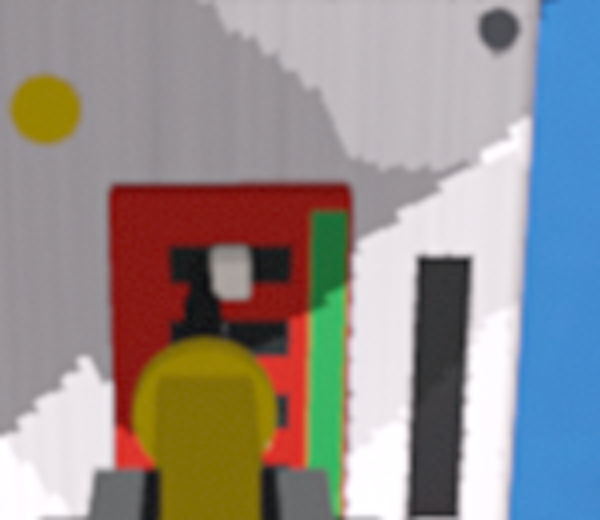

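```bash
python3 -m inch '0 0.2 0 0 0 0 1;0 0.2 0 0 0 0 1;0 0.15 0 0 0 0 1'; python3 -c "
from h import *
st(mp(0,26,46),-24.15);print(loc())
im=read_camera('wrist')
cv2.imwrite('pics/w14z.png',cv2.resize(im[180:310,265:415],None,fx=4,fy=4,interpolation=cv2.INTER_CUBIC))
"
```

```text
clock: 10.7
ee_pos: [543.4, 224.1, 112.7]
ee_rot: [-0.593, -0.384, 0.594, -0.384]
contact_force: [-1.3, 0.6, -0.2]
grip_width: 0.121
clk 10.7 pos [543.38  224.07  112.709] yaw -24.21308883118527 F [-1.322  0.57  -0.196] w 0.12135439974940149
rot [-0.001  0.     0.002]
delta [ 0.041 -0.239 -0.008]
[ 2.279 25.903 46.409]
```

View pics/w14z.png

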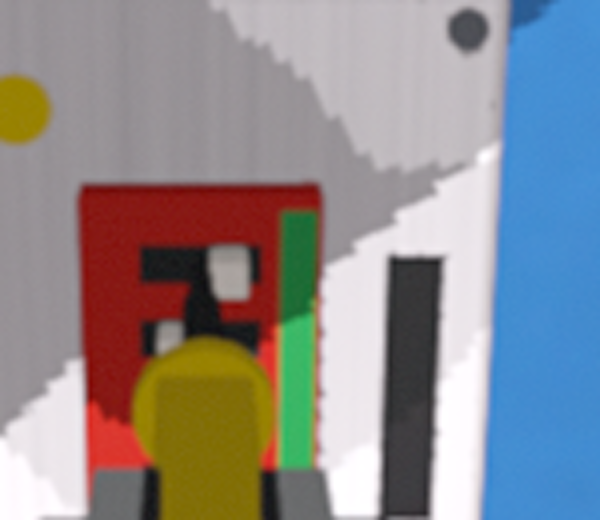

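```bash
python3 -m inch '0 0.15 0 0 0 0 1;0 0.15 0 0 0 0 1'; python3 -m inch '0 0.15 0 0 0 0 1'; python3 -c "
from h import *
st(mp(0,26,46),-24.15);print(loc())
im=read_camera('wrist')
cv2.imwrite('pics/w15z.png',cv2.resize(im[180:310,265:415],None,fx=4,fy=4,interpolation=cv2.INTER_CUBIC))
"
```

```text
clock: 10.95
ee_pos: [545.4, 223.1, 112.6]
ee_rot: [-0.593, -0.385, 0.595, -0.383]
contact_force: [-3.2, 1.8, 2.2]
grip_width: 0.118
clock: 11.05
ee_pos: [546.1, 222.9, 112.6]
ee_rot: [-0.592, -0.386, 0.595, -0.382]
contact_force: [-3.7, 2.1, 2.4]
grip_width: 0.12
clk 11.05 pos [546.099 222.872 112.591] yaw -24.230967282668832 F [-3.739  2.073  2.354] w 0.11985165109489108
rot [-0.001  0.001  0.006]
delta [ 0.033 -0.536 -0.006]
[ 4.931 25.891 46.292]
```

View pics/w15z.png

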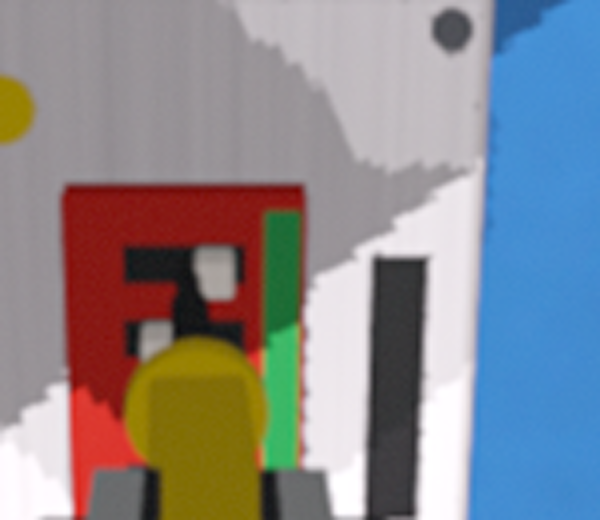

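```bash
python3 -m inch '0 -0.4 0 0 0 0 1;0 -0.5 0 0 0 0 1;0 0 0 0 0 0 1'; python3 -c "
from h import *
st(mp(-12,13,46),-24.15);print(loc())
im=read_camera('wrist')
cv2.imwrite('pics/w16z.png',cv2.resize(im[180:310,265:415],None,fx=4,fy=4,interpolation=cv2.INTER_CUBIC))
"
```

```text
clock: 11.4
ee_pos: [539.3, 226.0, 112.8]
ee_rot: [-0.593, -0.384, 0.594, -0.384]
contact_force: [0.7, 0.5, 0.5]
grip_width: 0.114
clk 11.4 pos [539.265 225.974 112.771] yaw -24.21098918027172 F [0.65  0.531 0.522] w 0.11352440379123081
rot [-0.001  0.     0.001]
delta [ 0.048 -0.984  1.298]
[-2.214 25.96  46.471]
```

View pics/w16z.png

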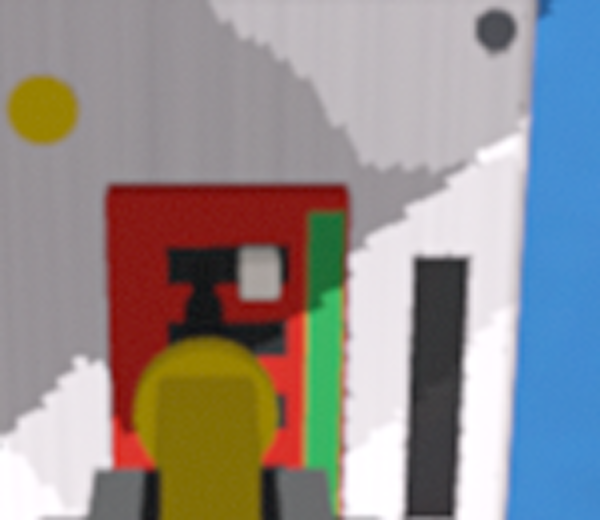

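```bash
sed -i 's/^MC=.*/MC=np.array([532.3,200.6]);MY=-0.4214/' h.py; python3 -m inch '0 -0.9 0 0 0 0 1;0 0 0 0 0 0 1;0 0 0.65 0 0 0 1;0 0 0.65 0 0 0 1;0 0 0 0 0 0 1'; python3 -c "
from h import *
st(mp(3,13,46),-24.15);print(loc())
im=read_camera('wrist')
cv2.imwrite('pics/w17z.png',cv2.resize(im[160:290,265:415],None,fx=4,fy=4,interpolation=cv2.INTER_CUBIC))
"
```

```text
clock: 11.95
ee_pos: [525.3, 216.8, 113.0]
ee_rot: [0.594, 0.384, -0.593, 0.385]
contact_force: [-0.3, -0.3, 0.4]
grip_width: 0.116
clk 11.95 pos [525.343 216.782 113.015] yaw -24.17919386315557 F [-0.258 -0.329  0.361] w 0.11637271665706218
rot [-0.001 -0.    -0.001]
delta [ 0.074  1.597 -0.109]
[-12.88   11.922  46.715]
```

View pics/w17z.png

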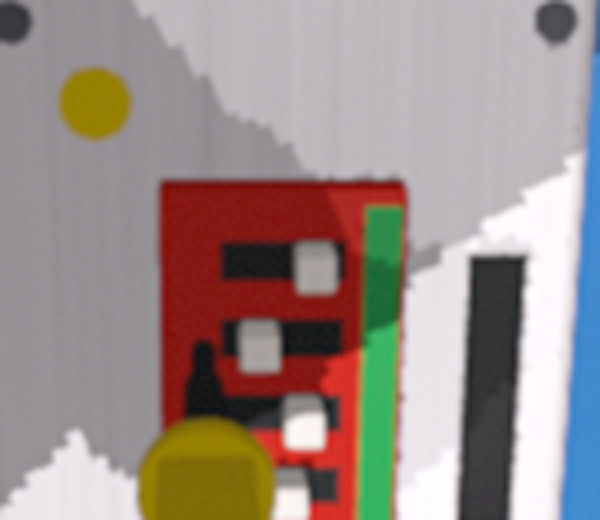

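```bash
python3 -m inch '0 0 -0.1 0 0 0 1;0 0.35 0 0 0 0 1;0 0.35 0 0 0 0 1;0 0.3 0 0 0 0 1;0 0.2 0 0 0 0 1;0 0.2 0 0 0 0 1;0 0.15 0 0 0 0 1'; python3 -c "
from h import *
st(mp(3,13,46),-24.15);print(loc())"
```

```text
clock: 12.7
ee_pos: [540.2, 211.7, 113.0]
ee_rot: [-0.593, -0.385, 0.594, -0.383]
contact_force: [-3.4, 1.1, 1.4]
grip_width: 0.12
clk 12.7 pos [540.191 211.685 113.011] yaw -24.226495653819374 F [-3.378  1.081  1.401] w 0.11966667184582643
rot [-0.001  0.     0.003]
delta [0.071 0.034 0.034]
[ 2.469 13.338 46.712]
```

Force is about 3.5 N, so the knob is at its stop. One more small press, then I'll back off and look.

```bash
python3 -m inch '0 0.12 0 0 0 0 1'; python3 -m inch '0 -0.4 0 0 0 0 1;0 -0.7 0 0 0 0 1;0 -0.5 0 0 0 0 1;0 0 0 0 0 0 1'; python3 -c "
from h import *
st(mp(-13,-13,46.5),-24.15);print(loc())
im=read_camera('wrist')
cv2.imwrite('pics/w18z.png',cv2.resize(im[160:290,265:415],None,fx=4,fy=4,interpolation=cv2.INTER_CUBIC))
"
```

```text
clock: 12.8
ee_pos: [540.7, 211.5, 113.0]
ee_rot: [-0.593, -0.385, 0.595, -0.382]
contact_force: [-4.3, 1.0, 2.4]
grip_width: 0.117
clock: 13.2
ee_pos: [526.5, 217.9, 113.0]
ee_rot: [0.594, 0.384, -0.594, 0.384]
contact_force: [-0.3, 0.9, 0.1]
grip_width: 0.12
clk 13.2 pos [526.503 217.944 112.982] yaw -24.206394307475875 F [-0.263  0.939  0.052] w 0.12009464076783147
rot [-0.001 -0.     0.   ]
delta [ 0.017 -0.059  2.646]
[-12.396  13.48   46.682]
```

View pics/w18z.png

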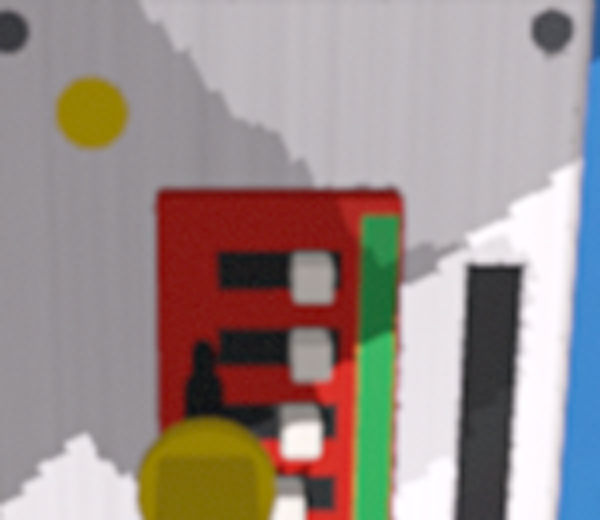

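Knobs 1 and 2 are both at the ON end, at (313,277) and (312,355). Next is switch 4.

```bash
python3 -m inch '0 -0.05 0.6 0 0 0 1;0 0 0.9 0 0 0 1;0 0 0.8 0 0 0 1;0 0 0.3 0 0 0 1;0 0 0 0 0 0 1'; python3 -c "
from h import *
st(mp(3,-13,46.5),-24.15);print(loc())
im=read_camera('wrist')
cv2.imwrite('pics/w19z.png',cv2.resize(im[130:290,265:415],None,fx=3.7,fy=3.7,interpolation=cv2.INTER_CUBIC))
"
```

```text
clock: 13.75
ee_pos: [514.9, 191.6, 113.2]
ee_rot: [0.594, 0.384, -0.593, 0.384]
contact_force: [0.6, -0.4, -0.5]
grip_width: 0.116
clk 13.75 pos [514.935 191.594 113.187] yaw -24.235382950818792 F [ 0.552 -0.404 -0.466] w 0.11615152728188927
rot [-0.001 -0.    -0.001]
delta [ 0.041  1.516 -0.234]
[-12.071 -15.301  46.887]
```

View pics/w19z.png

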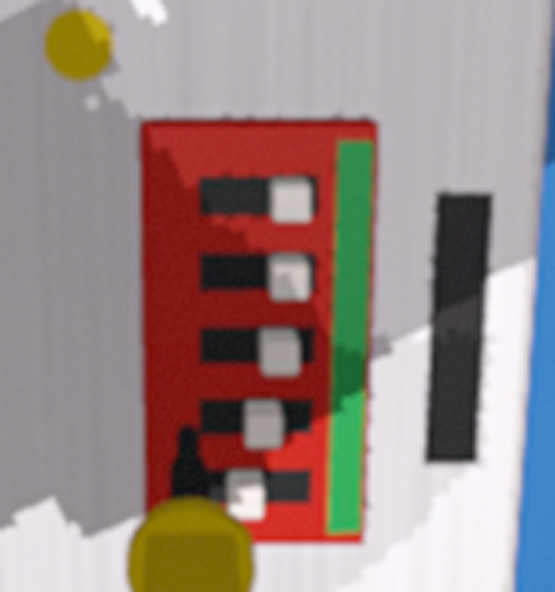

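```bash
python3 -m inch '0 0 -0.2 0 0 0 1;0 0 0 0 0 0 1;0 0.35 0 0 0 0 1;0 0.35 0 0 0 0 1;0 0.3 0 0 0 0 1;0 0.2 0 0 0 0 1;0 0.15 0 0 0 0 1;0 0.12 0 0 0 0 1'; python3 -c "
from h import *
st(mp(3,-13,46.5),-24.15);print(loc())"
```

```text
clock: 14.6
ee_pos: [529.5, 188.4, 113.1]
ee_rot: [-0.593, -0.385, 0.594, -0.383]
contact_force: [-2.6, 1.0, 2.1]
grip_width: 0.12
clk 14.6 pos [529.464 188.435 113.113] yaw -24.213384961773535 F [-2.63   1.035  2.124] w 0.1200007003989684
rot [-0.001 -0.     0.003]
delta [0.031 0.061 0.074]
[  2.191 -12.249  46.813]
```

```bash
python3 -m inch '0 0.12 0 0 0 0 1'; python3 -m inch '0 -0.4 0 0 0 0 1;0 -0.5 0 0 0 0 1;-1.2 0 0 0 0 0 1;-1 0 0 0 0 0 1;0 1 -0.6 0 0 0 1;0 1.1 -0.6 0 0 0 1;0 0 0 0 0 0 1'; python3 -c "
from h import *
st(mp(13,0,46.5),-24.15);print(loc())"
```

```text
clock: 14.7
ee_pos: [530.0, 188.2, 113.1]
ee_rot: [-0.593, -0.385, 0.595, -0.383]
contact_force: [-3.8, 1.8, 1.8]
grip_width: 0.117
clock: 15.4
ee_pos: [550.2, 194.1, 138.9]
ee_rot: [0.595, 0.384, -0.592, 0.385]
contact_force: [0.1, -0.4, 0.2]
grip_width: 0.117
clk 15.4 pos [550.16  194.116 138.926] yaw -24.178751109518007 F [ 0.125 -0.437  0.156] w 0.11676430703661832
rot [-0.    -0.003 -0.004]
delta [ 2.61  -0.606  0.147]
[19.225  1.577 72.627]
```

```bash
python3 -m inch '0 -0.55 0.15 0 -0.003 -0.004 1;1.2 0 0 0 0 0 1;0.8 0 0 0 0 0 1;0 0 0 0 0 0 1'; python3 -c "
from h import *
st(mp(13,0,46.5),-24.15);print(loc())
im=read_camera('wrist')
cv2.imwrite('pics/w20z.png',cv2.resize(im[150:310,245:395],None,fx=3.7,fy=3.7,interpolation=cv2.INTER_CUBIC))
"
```

```text
clock: 15.8
ee_pos: [543.6, 194.7, 115.5]
ee_rot: [-0.592, -0.384, 0.595, -0.384]
contact_force: [-0.0, -0.7, -0.5]
grip_width: 0.119
clk 15.8 pos [543.626 194.693 115.487] yaw -24.202155134508672 F [-0.037 -0.685 -0.452] w 0.11944768515800913
rot [-0.001  0.002  0.003]
delta [ 0.268  0.025 -0.076]
[12.575 -0.919 49.188]
```

View pics/w20z.png

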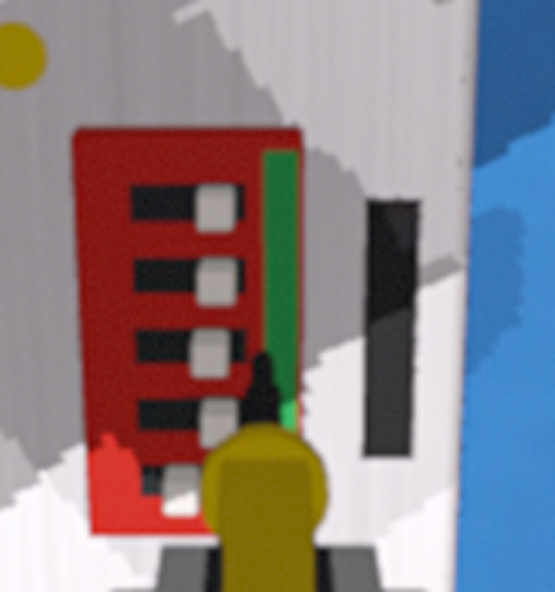

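```bash
python3 -m inch '0.25 0 -0.07 0 0 0 1;0 0 0 0 0 0 1;0 -0.35 0 0 0 0 1;0 -0.35 0 0 0 0 1;0 -0.3 0 0 0 0 1;0 -0.2 0 0 0 0 1;0 -0.15 0 0 0 0 1;0 -0.12 0 0 0 0 1'; python3 -c "
from h import *
st(mp(-3,0,46.5),-24.15);print(loc())"
```

```text
clock: 16.65
ee_pos: [530.6, 201.6, 113.9]
ee_rot: [-0.593, -0.384, 0.594, -0.385]
contact_force: [1.5, -1.3, -1.6]
grip_width: 0.118
clk 16.65 pos [530.554 201.596 113.929] yaw -24.173312375705326 F [ 1.45  -1.328 -1.65 ] w 0.1175066481715124
rot [-0.     0.001 -0.001]
delta [ 0.113 -0.1    0.019]
[-1.907  0.101 47.629]
```

```bash
python3 -m inch '0 -0.13 0 0 0 0 1;0 -0.13 0 0 0 0 1'; python3 -c "
from h import *
st(mp(-3,0,46.5),-24.15);print(loc())"
```

```text
clock: 16.85
ee_pos: [529.2, 202.2, 114.1]
ee_rot: [0.594, 0.383, -0.593, 0.386]
contact_force: [4.6, -1.3, -1.7]
grip_width: 0.115
clk 16.85 pos [529.195 202.198 114.087] yaw -24.157929551927424 F [ 4.615 -1.344 -1.691] w 0.11500161811206382
rot [-0.     0.001 -0.005]
delta [0.129 0.048 0.019]
[-3.165  0.117 47.788]
```

```bash
python3 -m inch '0 0.5 0 0 0 0 1;0 0.7 0 0 0 0 1;0 0.4 0 0 0 0 1;0 0 0 0 0 0 1'; python3 -c "
from h import *
st(mp(13.5,-26,46.5),-24.15);print(loc())
im=read_camera('wrist')
cv2.imwrite('pics/w21z.png',cv2.resize(im[150:310,245:395],None,fx=3.7,fy=3.7,interpolation=cv2.INTER_CUBIC))
"
```

```text
clock: 17.25
ee_pos: [543.7, 195.9, 114.2]
ee_rot: [-0.593, -0.384, 0.594, -0.384]
contact_force: [-0.4, -0.3, -0.8]
grip_width: 0.117
clk 17.25 pos [543.687 195.908 114.229] yaw -24.194376728708182 F [-0.442 -0.297 -0.819] w 0.11737133749438537
rot [-0.001  0.001 -0.   ]
delta [0.146 0.121 2.637]
[12.334  0.31  47.929]
```

View pics/w21z.png

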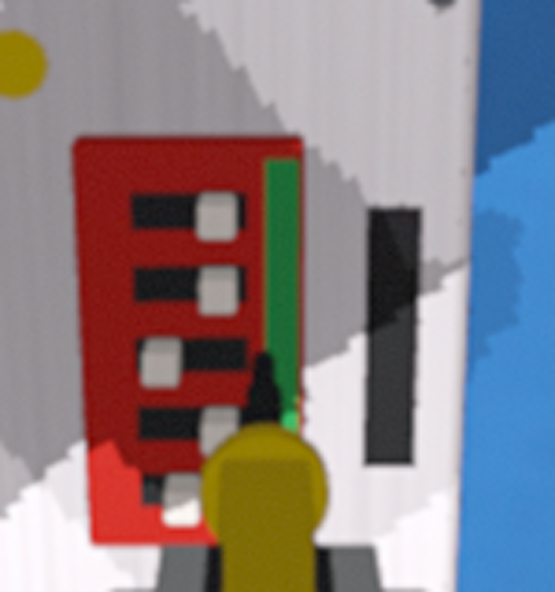

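Knob 3 is now OFF at (161,362). Moving along to switch 5.

```bash
python3 -m inch '0.1 0.15 0 0 0 0 1;0 0 0.7 0 0 0 1;0 0 0.8 0 0 0 1;0 0 0.7 0 0 0 1;0 0 0.2 0 0 0 1;0 0 0 0 0 0 1'; python3 -c "
from h import *
st(mp(13,-26,46.5),-24.15);print(loc())
im=read_camera('wrist')
cv2.imwrite('pics/w22z.png',cv2.resize(im[110:270,245:395],None,fx=3.7,fy=3.7,interpolation=cv2.INTER_CUBIC))
"
```

```text
clock: 17.9
ee_pos: [533.3, 171.2, 112.7]
ee_rot: [-0.593, -0.384, 0.595, -0.384]
contact_force: [0.2, -0.1, -0.1]
grip_width: 0.118
clk 17.9 pos [533.281 171.24  112.73 ] yaw -24.20763183121065 F [ 0.236 -0.075 -0.069] w 0.11826958943496639
rot [-0.001  0.002  0.001]
delta [-0.007  0.01  -0.039]
[ 12.815 -26.512  46.431]
```

View pics/w22z.png

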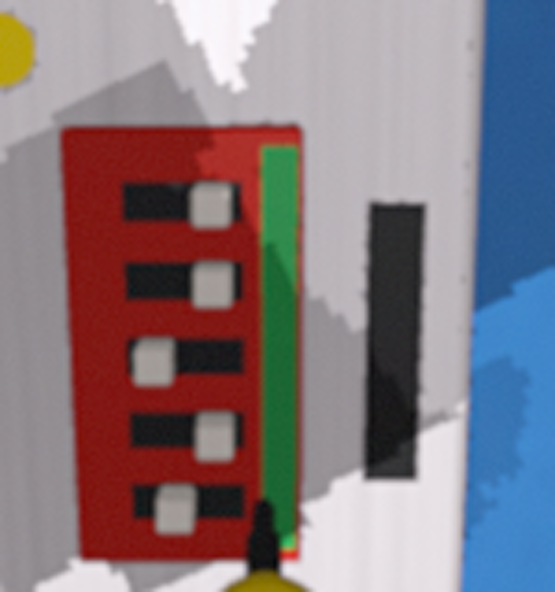

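```bash
python3 -m inch '0 -0.35 0 0 0 0 1;0 -0.35 0 0 0 0 1;0 -0.35 0 0 0 0 1;0 -0.2 0 0 0 0 1;0 -0.13 0 0 0 0 1;0 -0.13 0 0 0 0 1'; python3 -c "
from h import *
st(mp(-3,-26,46.5),-24.15);print(loc())"
```

```text
clock: 18.55
ee_pos: [519.6, 178.2, 113.1]
ee_rot: [0.594, 0.384, -0.593, 0.385]
contact_force: [2.5, -1.3, -1.3]
grip_width: 0.119
clk 18.55 pos [519.613 178.184 113.137] yaw -24.131706940341232 F [ 2.471 -1.253 -1.29 ] w 0.1190105330994055
rot [ 0.     0.001 -0.002]
delta [ 0.034 -0.059  0.036]
[ -2.265 -25.727  46.837]
```

```bash
python3 -m inch '0 -0.13 0 0 0 0 1'; python3 -m inch '0 0.5 0 0 0 0 1;0 0.5 0 0 0 0 1;-1.2 0 0 0 0 0 1;-2 0 0 0 0 0 1;-1 0 0 0 0 0 1;0 -0.5 2 0 0 0 1;0 0 0 0 0 0 1'; python3 -c "
from h import *
st([547.3,-204.7,180],-55);print(loc())
im=read_camera('wrist')
cv2.imwrite('pics/w23z.png',cv2.resize(im[110:270,245:395],None,fx=3.7,fy=3.7,interpolation=cv2.INTER_CUBIC))
"
```

```text
clock: 18.65
ee_pos: [519.0, 178.5, 113.2]
ee_rot: [0.594, 0.383, -0.593, 0.386]
contact_force: [4.2, -1.2, -2.2]
grip_width: 0.118
clock: 19.35
ee_pos: [515.1, 158.7, 159.4]
ee_rot: [-0.593, -0.385, 0.594, -0.384]
contact_force: [0.1, 0.1, -0.8]
grip_width: 0.117
clk 19.35 pos [515.116 158.705 159.379] yaw -24.155011681941552 F [ 0.054  0.087 -0.844] w 0.11701110160138417
rot [0.538 0.001 0.001]
delta [-2.069 17.806 31.842]
[  1.398 -45.277  93.079]
```

View pics/w23z.png

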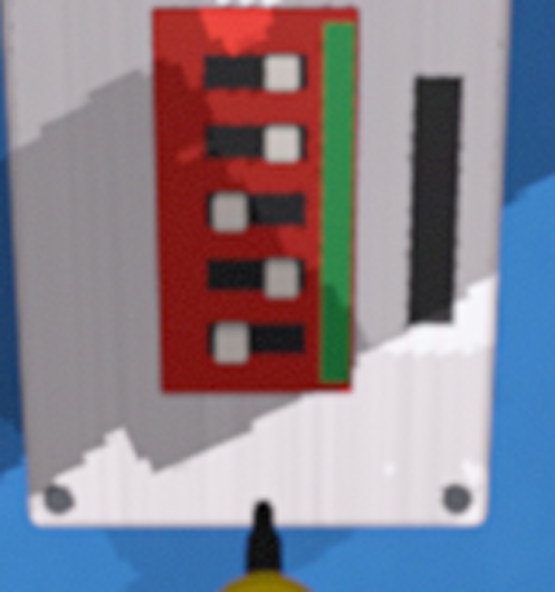

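All five switches look right: 1, 2 and 4 are at the ON end and 3 and 5 at the OFF end. I'll go back to the vial.

```bash
python3 -m inch '-1.5 0.7 1.3 0 0 0 1;-1 1.3 2.4 0 0 0 1;-1 2 3.6 0 0 0 1;-0.5 2.2 3.9 0 0 0 1;0 2.2 3.9 0 0 0 1;0 2.2 3.9 0 0 0 1;0 2.2 3.9 0 0 0 1;0 2.2 3.9 0 0 0 1;0 1.2 2 0 0 0 1;0 0.5 0.8 0 0 0 1;0 0 0 0 0 0 1'; python3 -c "
from h import *
st([547.3,-204.7,180],-55)"
```

```text
clock: 20.5
ee_pos: [553.4, -196.8, 213.4]
ee_rot: [0.596, 0.382, -0.59, 0.388]
contact_force: [0.1, -0.3, -0.1]
grip_width: 0.121
clk 20.5 pos [ 553.391 -196.827  213.405] yaw -23.98798121220229 F [ 0.062 -0.326 -0.15 ] w 0.12051358375070795
rot [ 0.541 -0.006 -0.01 ]
delta [ 3.335 -0.275  0.977]
```

```bash
python3 -m inch '0 0 0 0.135 0 0 1;0 0 0 0.135 0 0 1;0 0 0 0.135 0 0 1;0 0 0 0.135 0 0 1;0 0 0 0 0 0 1'; python3 -c "
from h import *
st([547.3,-204.7,165],-55)"
```

```text
clock: 21.0
ee_pos: [553.9, -190.8, 215.1]
ee_rot: [0.68, 0.207, -0.672, 0.209]
contact_force: [0.1, -0.6, -0.7]
grip_width: 0.118
clk 21.0 pos [ 553.874 -190.829  215.051] yaw -55.75259419006306 F [ 0.067 -0.563 -0.736] w 0.1177286408087376
rot [-0.013 -0.01  -0.006]
delta [4.996 0.747 1.376]
```

```bash
python3 -m inch '0 0.4 0.7 -0.013 -0.01 -0.006 1;1.5 0.35 0.6 0 0 0 1;1.5 0 0 0 0 0 1;1 0 0 0 0 0 1;0 0 0 0 0 0 1'; python3 -c "
from h import *
st([547.3,-204.7,150],-55)"
```

```text
clock: 21.5
ee_pos: [546.3, -203.1, 170.8]
ee_rot: [-0.673, -0.217, 0.674, -0.216]
contact_force: [0.1, 0.2, 0.7]
grip_width: 0.118
clk 21.5 pos [ 546.285 -203.121  170.824] yaw -54.350464058574694 F [0.141 0.168 0.7  ] w 0.11838097956891315
rot [0.011 0.001 0.002]
delta [2.082 0.192 0.007]
```

```bash
python3 -m inch '0.8 0.19 0 0.011 0 0.002 1;1.2 0 0 0 0 0 1;0 0 0 0 0 0 1;0 0 0 0 0 0 1'; python3 -c "
from h import *
st([547.3,-204.7,147],-55)
im=read_camera('wrist')
cv2.imwrite('pics/w24z.png',cv2.resize(im[150:310,240:400],None,fx=3.7,fy=3.7,interpolation=cv2.INTER_CUBIC))
T=toolT();c=cam('wrist',T);print(proj(c,[T[:3,3]+T[:3,:3]@[66.3,0,0],[547.3,-204.7,72]]))
"
```

```text
clock: 21.9
ee_pos: [547.0, -204.6, 147.9]
ee_rot: [-0.674, -0.213, 0.675, -0.212]
contact_force: [-0.6, 0.1, -0.2]
grip_width: 0.116
clk 21.9 pos [ 547.047 -204.606  147.857] yaw -55.01317244934795 F [-0.627  0.067 -0.182] w 0.11642063391487437
rot [-0.     0.002  0.002]
delta [ 0.086  0.022 -0.015]
[[316.116 247.12 ]
 [317.018 241.966]]
```

View pics/w24z.png

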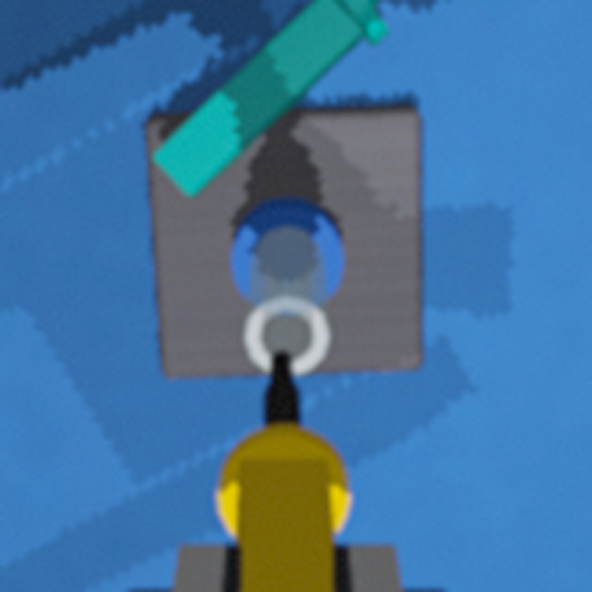

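```bash
python3 -m inch '0 0.06 -0.03 0 0.002 0.002 1;0.6 0 0 0 0 0 1;0.6 0 0 0 0 0 1;0.6 0 0 0 0 0 1;0 0 0 0 0 0 1'; python3 -c "
from h import *
st([547.3,-204.7,85.3],-55)
im=read_camera('wrist')
cv2.imwrite('pics/w25z.png',cv2.resize(im[150:310,240:400],None,fx=3.7,fy=3.7,interpolation=cv2.INTER_CUBIC))
"
```

```text
clock: 22.45
ee_pos: [548.4, -205.2, 129.8]
ee_rot: [0.675, 0.212, -0.674, 0.213]
contact_force: [-0.5, -0.0, -0.2]
grip_width: 0.117
clk 22.45 pos [ 548.419 -205.191  129.793] yaw -55.002044447742854 F [-0.452 -0.011 -0.184] w 0.11729993548993925
rot [-0.    -0.001 -0.002]
delta [ 4.449 -0.115  0.07 ]
```

View pics/w25z.png

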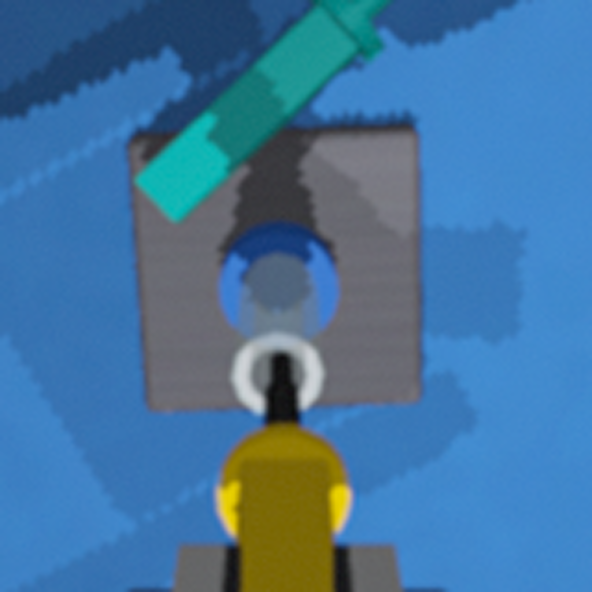

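```bash
python3 -m inch '0 -0.06 0.07 0 -0.001 -0.002 1;0.6 0 0 0 0 0 1;0.6 0 0 0 0 0 1;0 0 0 0 0 0 1'; python3 -c "
from h import *
st([547.3,-204.7,85.3],-55)
im=read_camera('wrist')
cv2.imwrite('pics/w26z.png',cv2.resize(im[150:310,240:400],None,fx=3.7,fy=3.7,interpolation=cv2.INTER_CUBIC))
"
```

```text
clock: 22.9
ee_pos: [548.0, -205.4, 117.7]
ee_rot: [0.675, 0.212, -0.674, 0.213]
contact_force: [-0.4, -0.6, -0.6]
grip_width: 0.122
clk 22.9 pos [ 547.972 -205.359  117.745] yaw -54.99881712017784 F [-0.445 -0.626 -0.558] w 0.12155189579951675
rot [ 0.    -0.001 -0.002]
delta [ 3.244 -0.098  0.021]
```

View pics/w26z.png

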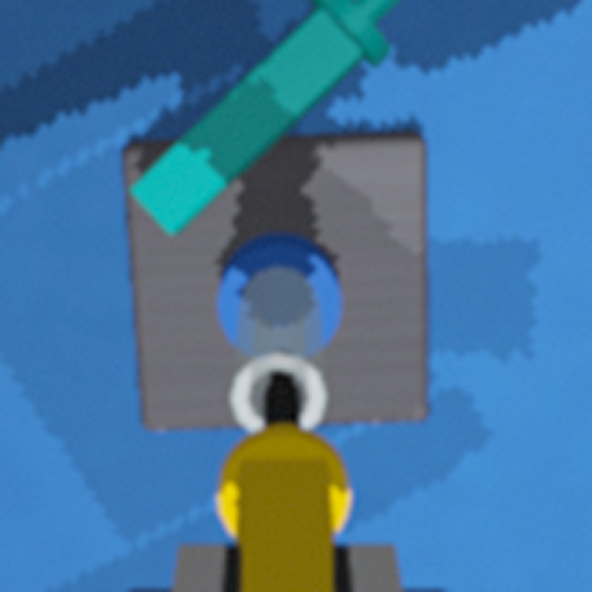

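```bash
python3 -m inch '0.1 -0.08 0.02 0 -0.001 -0.002 1;0.6 0 0 0 0 0 1;0.4 0 0 0 0 0 1;0 0 0 0 0 0 1'; python3 -c "
from h import *
st([547.3,-204.7,85.3],-55)"
```

```text
clock: 23.35
ee_pos: [547.7, -204.9, 106.5]
ee_rot: [0.675, 0.213, -0.674, 0.213]
contact_force: [-0.5, -0.7, -1.0]
grip_width: 0.118
clk 23.35 pos [ 547.71  -204.939  106.491] yaw -54.99828496823377 F [-0.513 -0.707 -1.026] w 0.11766506066172489
rot [ 0.    -0.001 -0.   ]
delta [ 2.119 -0.044  0.021]
```

```bash
python3 -m inch '0.1 -0.04 0.02 0 -0.001 0 1;0.6 0 0 0 0 0 1;0.6 0 0 0 0 0 1;0 0 0 0 0 0 1'; python3 -c "
from h import *
st([547.3,-204.7,85.3],-55)"
```

```text
clock: 23.75
ee_pos: [547.2, -204.7, 92.3]
ee_rot: [-0.674, -0.213, 0.675, -0.213]
contact_force: [-0.4, -0.6, -0.6]
grip_width: 0.114
clk 23.75 pos [ 547.248 -204.685   92.282] yaw -54.99706503042148 F [-0.425 -0.591 -0.629] w 0.11363167329843106
rot [ 0.     0.001 -0.   ]
delta [ 0.698  0.004 -0.004]
```

```bash
python3 -m inch '0.4 0 0 0 0 0 1;0.2 0 0 0 0 0 1;0 0 0 0 0 0 1'; python3 -c "
from h import *
st([547.3,-204.7,85.3],-55)
im=read_camera('wrist')
cv2.imwrite('pics/w27z.png',cv2.resize(im[150:360,230:410],None,fx=2.8,fy=2.8,interpolation=cv2.INTER_CUBIC))"
```

```text
clock: 24.05
ee_pos: [547.2, -204.7, 85.5]
ee_rot: [-0.674, -0.213, 0.675, -0.213]
contact_force: [0.0, -0.6, -0.3]
grip_width: 0.119
clk 24.05 pos [ 547.151 -204.658   85.459] yaw -54.99987300428051 F [ 0.042 -0.572 -0.277] w 0.11949314748724832
rot [0.    0.001 0.   ]
delta [ 0.016  0.012 -0.01 ]
```

View pics/w27z.png

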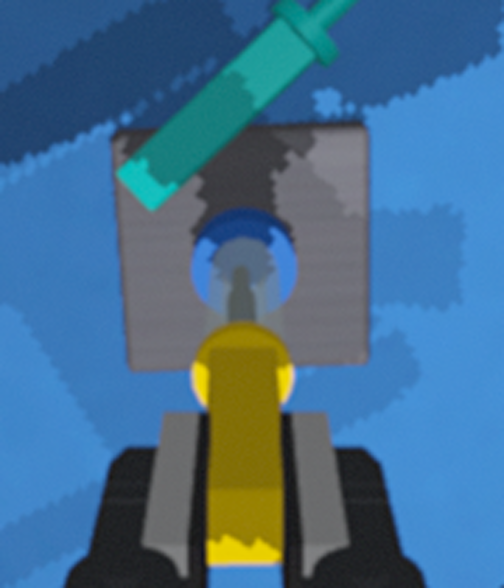

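```bash
python3 -m inch '0.1 0 0 0 0 0 1;0.1 0 0 0 0 0 1'; python3 -m inch '0.1 0 0 0 0 0 1'
```

```text
clock: 24.3
ee_pos: [547.8, -204.9, 85.2]
ee_rot: [0.674, 0.212, -0.674, 0.213]
contact_force: [-1.7, 1.3, 5.5]
grip_width: 0.118
clock: 24.4
ee_pos: [547.9, -204.8, 85.2]
ee_rot: [0.674, 0.212, -0.674, 0.213]
contact_force: [-2.9, 2.5, 5.4]
grip_width: 0.115
```

The collar is seated at 5 N, at the height where I gripped it. Releasing.

```bash
python3 -m inch '-0.05 0 0 0 0 0 1;0 0 0 0 0 0 0.6;0 0 0 0 0 0 0.4;0 0 0 0 0 0 0.1;0 0 0 0 0 0 -0.2;0 0 0 0 0 0 -0.2;0 0 0 0 0 0 -0.2'; python3 -c "
from h import *
st([547.3,-204.7,180],-55)
im=read_camera('wrist')
cv2.imwrite('pics/w28z.png',cv2.resize(im[150:400,200:440],None,fx=2.3,fy=2.3,interpolation=cv2.INTER_CUBIC))"
```

```text
clock: 25.1
ee_pos: [548.1, -205.0, 85.4]
ee_rot: [0.675, 0.212, -0.674, 0.213]
contact_force: [0.3, -0.1, 0.6]
grip_width: 0.595
clk 25.1 pos [ 548.108 -205.028   85.375] yaw -54.99634942325684 F [ 0.259 -0.079  0.577] w 0.5952041298695318
rot [ 0.    -0.    -0.002]
delta [-9.463 -0.057  0.043]
```

View pics/w28z.png

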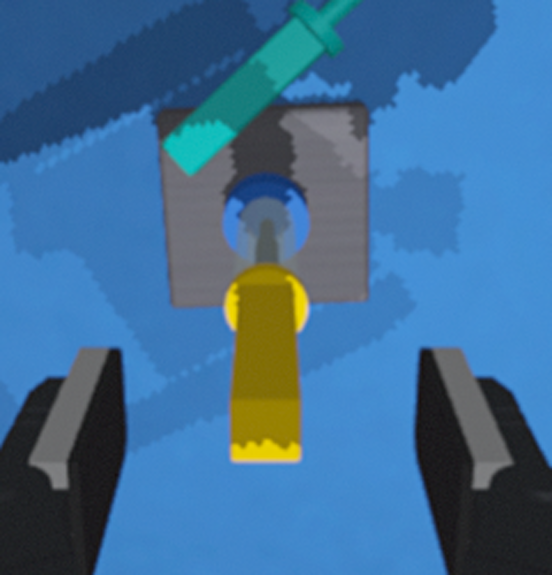

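The stick stands free. I'll retreat straight up, then do the final checks.

```bash
python3 -m inch '-1 0 0 0 0 0 -0.2;-2 0 0 0 0 0 -0.2;-3 0 0 0 0 0 -0.2;-3 0 0 0 0 0 -0.2;-2 0 0 0 0 0 -0.2;0 0 3 0 0 0 -0.2;0 0 4 0 0 0 -0.2;0 0 4 0 0 0 -0.2;0 0 4 0 0 0 -0.2;0 0 0 0 0 0 -0.2;0 0 0 0 0 0 -0.2'; python3 -c "
from h import *
st()
s=read_camera('scene');cv2.imwrite('pics/s30.png',s)
e=np.zeros((420,780,3),np.uint8)
e[:350,:350]=cv2.resize(s[215:285,170:240],(350,350),interpolation=cv2.INTER_CUBIC)
e[:300,355:780]=cv2.resize(s[205:265,355:440],(425,300),interpolation=cv2.INTER_CUBIC)
cv2.imwrite('pics/s30z.png',e)
c=cam('scene');print(proj(c,[[547.3,-204.7,126],[547.3,-204.7,72]]))
cv2.imwrite('pics/t30.png',read_camera('top'))"
```

```text
clock: 26.25
ee_pos: [423.0, -294.5, 209.4]
ee_rot: [0.676, 0.21, -0.672, 0.217]
contact_force: [0.7, 1.0, 0.5]
grip_width: 0.601
clk 26.25 pos [ 422.99  -294.519  209.436] yaw -54.85330798728783 F [0.703 0.956 0.476] w 0.6010127100565059
[[204.56  223.948]
 [209.241 243.335]]
```

View pics/s30z.png

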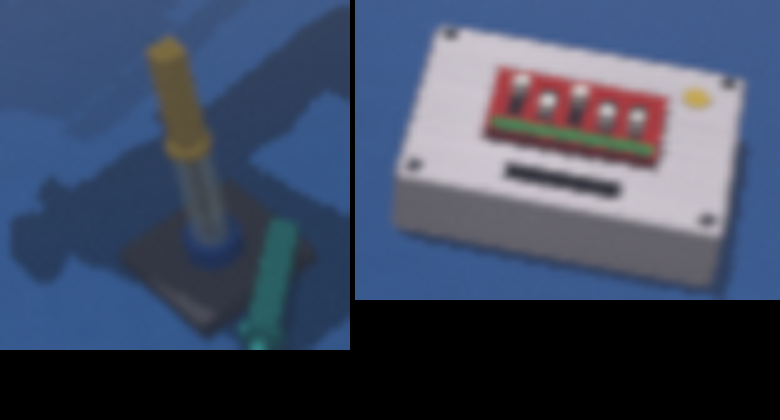

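View pics/t30.png

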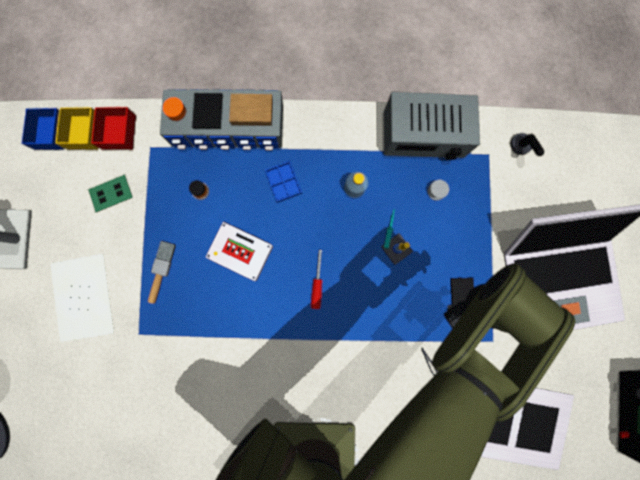

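The collar sits on the rim and the stick is upright, matching the first picture. Switches 1, 2 and 4 are ON, 3 and 5 are OFF, and the bystanders are where they were. Handing in.

```bash
python3 -c "
from station import *
print(job_done())"
```

```text
the job is handed in; nothing more can be done
None
```

I drew the yellow stick out of its vial, set the five switches with its tip and pushed it back in until the collar met the rim. Then I let go, moved the arm clear and handed in at about 26 s.

**Switches:** 1, 2 and 4 are at the ON stop, 3 and 5 at the OFF stop. Each was pushed until the force rose to about 4–5 N, against the 1.5 N it takes to move one. The close wrist view and the last scene picture agree.

**Stick:** the collar met the rim with about 5 N at the same tool height (85.2 mm) as when I gripped it. It stands upright and released, and looks the same as in the first picture.

**Bystanders:** all seven appear in their starting places in the final top view, judged by eye; I did not measure their positions.

**What disagreed:**
- **Camera calibration:** the wrist camera's module position was 2–5 mm off from the other two cameras in some directions. I lined the tip up by its position relative to the housing in the picture instead.
- **Teal stick:** the teal look-alike was standing at the start and fell within the first 1.5 s. It now lies partly across the vial's foot. The arm was well above it, and I never meant to touch it. I don't know why it fell.

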